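# Sort the chuck hardware into its trays

## Robot

A 6-joint arm with a two-finger parallel gripper is mounted at the origin on a cart in front of the work surface, level with it; the furniture and walls round the work are solid. World frame = base frame: x ahead of the robot, y to its left, z up, the work surface at z = 0. Lengths are in m, angles in rad, forces in N, time in s.
With the tool pointing down it reaches from about 0.35 to 0.95 m from the base axis. Payload 17.4 kg.
Tool frame: the origin (TCP) lies between the finger pads; the fingertips stand 17 mm ahead of it and the grasp point (between the pads) lies 2 mm behind it; z points along the fingers, y is the line along which they close (so a half turn about z gives the same grasp; the last joint's range is limited). The gripper opens to 93 mm and grips with 3 to 60 N. Pads are 15 mm wide; open, the fingers measure 128 mm over their backs; the gripper's body (75 mm by 188 mm) begins 65 mm behind the grasp point.
Start: joints at [-1.196, 0.116, 1.442, -0, 1.584, -0.038], TCP at [0.271, -0.618, 0.236] pointing down, gripper open.
Joint ranges: [-2.83, 2.83], [-0.83, 2.19], [0.07, 2.5], [-1.14, 4.28], [0.01, 3], [-2.97, 2.97]. Speed limits (rad/s): [1.89, 1.89, 2.22, 3.14, 3.14, 3.14].

## Interface

Orientations are given as a 3x3 rotation matrix whose columns are the frame's x, y, z axes.
In Python, from plant import state, optics, ticket gives the robot as it stands.
- The arm moves only by the tool arm_command, never from a script. Its argument "moves" is a list of rows, each a list of 7 numbers: the shift along the world's x, y, z in cm, then the turn, a rotation vector about the world's x, y, z in rad, then the finger opening in cm, from 0 to 9.3. In form: [[dx, dy, dz, rx, ry, rz, fingers], ...]. A call has 1 to 8 rows; each row shifts and turns the commanded pose from where the row before left it; what a row does not reach is not made up. A row lasts 1/10 s, in which the tool goes at most 50 mm and 8.59 degrees, less where a joint would pass 70% of its speed; a pose out of reach is approached as far as the arm can. A call is refused whole if a number of a shift passes 5 or a number of a turn 0.15, either way. A call with a gripper value outside its range is refused whole. The fingers move at their own pace and stop on an object; the grip force is fixed at half the most. Time passes only in rows, so rows that do not move let the fingers close. It gives the time, the measured TCP pose, the force, the opening and the grip force at its end, in the units of the state.
- state(): the state, without advancing time (a new reading comes with each control period).
- optics.snapshot(name): name is "scene" or "side" or "wrist"; returns a dict with "image" (384x512x3 uint8, red, green, blue), "range_z" (384x512 float32, m along the optical axis (not along the pixel's ray), 0 where there is no reading), "mtx" (3x3 intrinsics, pixels), "R" (3x3) and "t" (3): a world point X has camera coordinates R X + t. Camera axes: x right, y down, z forward; pixel columns grow to the right and rows downward; lengths in m; the calibration is good to about 2 mm. A picture is of the moment at which its call begins.
- ticket.finish_job(): hands the job in; it is judged then, once.
The state is a dict: "time_s": time; "joint_positions": joint angles; "joint_velocities": joint speeds; "effort": joint torques, N m; "eef_pos": TCP position; "tool_rot": TCP orientation; "ft_force": force on the tool from outside, world axes, zero at the start; "torque": the same for the moment, N m; "width": finger opening in m; "finger_force": force on a finger pad.
Only numpy, scipy, OpenCV 4.12 (cv2) and the standard library are available. Lean on these libraries where they do the work, as an engineer would, in place of code of your own. Each camera call takes 0.05 s, during which the arm holds its last target. There are 200 camera calls.

## Task

Sort the hardware lying round the three shallow grey trays behind and between the chucks, left over from a jaw change, into those trays: lay the bearing flat in the middle of the round dish, lay each of the two cap screws lengthwise in a long narrow bay of its own in the tray with the long bays, and set each of the two T-nuts, wide base down, in the middle of a bay of its own in the tray with the squarish bays. Leave the small gauge block where it stands; the screw at the back of the bench by the soft jaws does not belong to the job.

Things in the scene. Friction and masses are not known exactly. Their poses are not given: they have to be found in the camera images.
- bearing: ball bearing, bright steel ring lying flat, 62 mm outside diameter, 16 mm thick; origin at the centre of its underside, z up
- cap_screw_a: dark socket cap screw lying on its side, 58 mm long; the round head (18 mm across, 19 mm high) is at one end, the shank is thinner (about 12 mm); origin under the middle of its length on the underside, y along its length, x across it
- cap_screw_b: a second, identical dark cap screw lying on its side; same size and axes as the first
- tee_nut_a: dark steel T-nut standing on its wide base: base 32 mm (x) by 40 mm (y) and 10 mm high, on it a rib 20 mm wide (x) and 40 mm long (y) up to 21 mm; best gripped across the rib, along x; origin at the centre of the underside, z up
- tee_nut_b: a second, identical T-nut; same size and axes as the first
- screw_tray: shallow grey rectangular tray, fixed to the bench, 92 mm (x) by 94 mm (y), with two long narrow bays side by side: each 84 mm (x) by 38 mm (y) inside, centres at y = +24 and -24 mm; floor top at 3 mm, outer walls 4 mm and middle rib 10 mm thick, rims 9 mm above the bench (so 6 mm above the floor); origin at the centre of the underside
- nut_tray: shallow grey rectangular tray, fixed to the bench, 64 mm (x) by 116 mm (y), with two squarish bays side by side: each 56 mm (x) by 52 mm (y) inside, centres at y = +28 and -28 mm; floor top at 3 mm, walls 4 mm thick, rims 9 mm above the bench; origin at the centre of the underside
- bearing_dish: shallow round grey dish, fixed to the bench, 92 mm outside and 84 mm inside diameter; floor top at 3 mm, rim 9 mm above the bench; origin at the centre of the underside
- gauge_block: small bright steel gauge block standing on the bench among the parts, 10 mm (x) by 35 mm (y), 25 mm high; a bystander, not to be disturbed; origin at the centre of the underside
Not all that is in view belongs to the job. What is shaped like the cap_screw_b but red or turquoise is not meant.

How it is judged:
By the outcome, as a careful person would: the job done as asked, in the order asked, and still so for the second after the job is handed in, with the robot touching nothing.
It also fails if it takes over 147 s, if anything falls off the work surface, if the arm or the gripper's body presses on something with over 40 N, if the wrist force passes 120 N, or if a joint passes its speed limit or range.

## Working session

There is one attempt and no reset: what is moved stays moved. The work goes in short steps, Python scripts to look and compute and a tool call to move; the robot and the scene stay as the last step left them, time stands still between calls to the robot, and variables do not carry over. Pictures are saved under pics/ and viewed, at most 14 in all, crops included, and the job is handed in when it is done.

Besides the shell and the picture viewer there is one more tool, called after "Request:" as name(argument=value, ...), one argument or row to a line, values as JSON. arm_command: Moves the arm, as the interface text tells. Its arguments: {"type":"object","properties":{"moves":{"type":"array"}},"required":["moves"]}

```bash
mkdir -p pics; ls; cat > h.py <<'E'
import numpy as np,cv2
from plant import state,optics,ticket
def snap(n,f=None):
    s=optics.snapshot(n); np.savez('last_'+n,**s)
    if f: cv2.imwrite('pics/'+f,cv2.cvtColor(s['image'],cv2.COLOR_RGB2BGR))
    return s
def load(n): return dict(np.load('last_'+n+'.npz'))
def cast(s,uv,z):
    uv=np.atleast_2d(uv).astype(float); d=np.c_[uv,np.ones(len(uv))]@np.linalg.inv(s['mtx']).T@s['R']
    c=-s['R'].T@s['t']; return c+d*((z-c[2])/d[:,2])[:,None]
def cloud(s):
    v,u=np.mgrid[:384,:512]; d=np.stack([u,v,np.ones_like(u)],-1)*s['range_z'][...,None]
    return (d@np.linalg.inv(s['mtx']).T-s['t'])@s['R']
E
python3 - <<'E'
from h import *
a=snap('scene','a.png');b=snap('side','b.png');
for s in(a,b): print(-s['R'].T@s['t'],s['R'].round(2).tolist(),s['mtx'][0,0])
im=np.hstack([cv2.imread('pics/a.png'),cv2.imread('pics/b.png')])
cv2.imwrite('pics/a2.png',cv2.resize(cv2.imread('pics/a.png'),(800,600),interpolation=2))
cv2.imwrite('pics/b2.png',cv2.resize(cv2.imread('pics/b.png'),(800,600),interpolation=2))
print({k:np.round(v,3).tolist() for k,v in state().items()})
E
```

```text
pics
[0.39468766 1.24572213 0.55042378] [[-0.99, -0.15, 0.01], [-0.07, 0.42, -0.9], [0.13, -0.89, -0.43]] 370.4431540786249
[0.36960239 1.11698524 0.89268213] [[-0.98, -0.22, -0.01], [-0.14, 0.65, -0.74], [0.17, -0.73, -0.67]] 395.0683522481887
{'time_s': 0.1, 'joint_positions': [-1.196, 0.116, 1.442, -0.0, 1.584, -0.038], 'joint_velocities': [-0.0, -0.0, -0.001, -0.001, 0.001, 0.0], 'effort': [0.002, -72.29, -62.387, 0.078, 0.023, -0.0], 'eef_pos': [0.271, -0.618, 0.235], 'tool_rot': [[0.916, 0.401, -0.0], [0.401, -0.916, 0.001], [0.0, -0.001, -1.0]], 'ft_force': [-0.251, -0.283, -1.348], 'torque': [-0.038, -0.022, -0.033], 'finger_force': 0.0, 'width': 0.093}
```

View pics/a2.png

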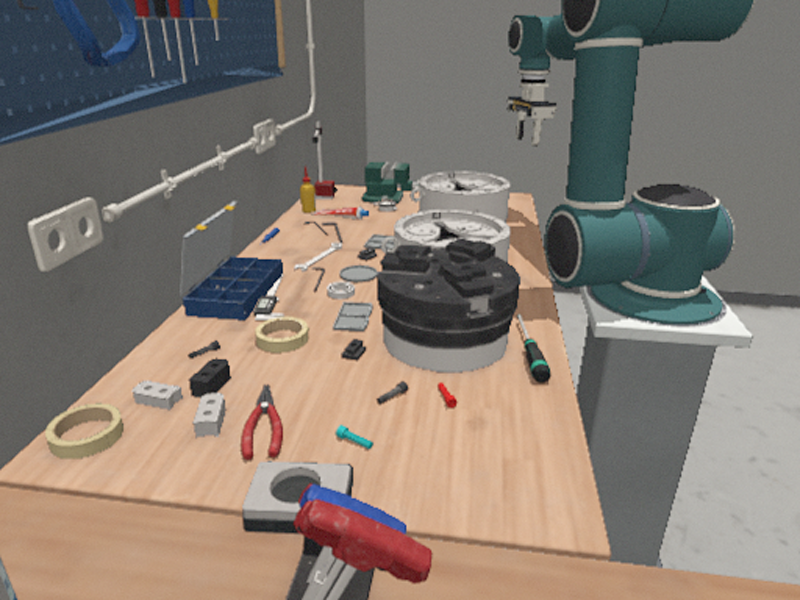

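View pics/b2.png

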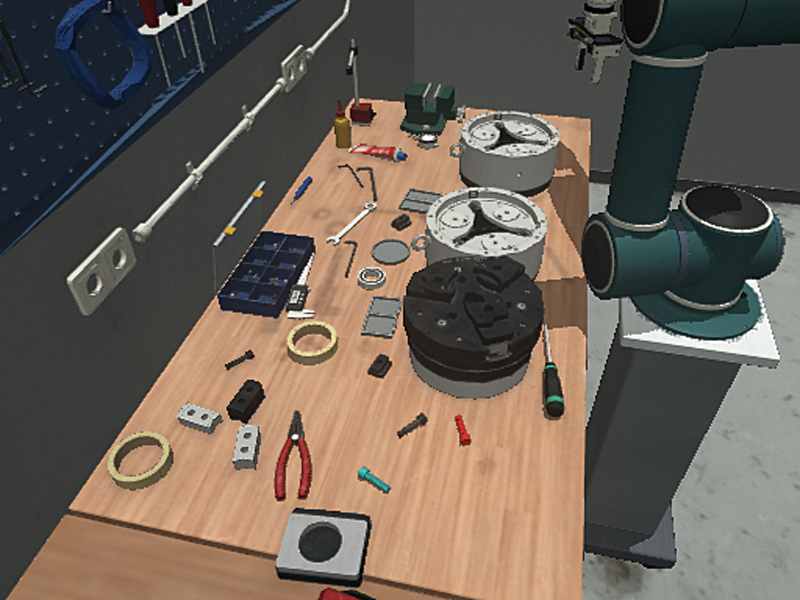

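The side view, in 800x600 pixels, shows:
- bearing (371,277) and dish (391,252)
- trays (382,316) and (420,200)
- T-nuts (379,366) and (401,221)
- one cap screw (412,425)
- the excluded back screw (239,360) by the soft jaws, plus red (462,430) and turquoise (374,480) decoys

The second cap screw and the gauge block aren't visible yet; the chucks may be hiding them.

```bash
python3 - <<'E'
from h import *
s=load('side');P=cloud(s)
for n,u,v in [('bearing',371,277),('dish',391,252),('trayN',382,316),('trayF',420,200),('nutN',379,366),('nutF',401,221),('screw',412,425),('eye',420,242),('chuckA',474,300),('chuckB',486,225),('chuckC',508,135),('caliper',297,297),('bin',270,270),('plier',295,440),('base red',462,430),('oil',342,130),('vise',430,105)]:
    u,v=u*.64,v*.64; print(n,cast(s,(u,v),0.0)[0].round(3),P[int(v),int(u)].round(3))
E
```

```text
bearing [0.699 0.087 0.   ] [0.701 0.087 0.   ]
dish [ 0.678 -0.012  0.   ] [ 0.679 -0.013  0.   ]
trayN [ 0.643  0.207 -0.   ] [0.643 0.209 0.003]
trayF [ 0.657 -0.248  0.   ] [ 0.659 -0.239  0.006]
nutN [0.612 0.345 0.   ] [0.609 0.363 0.021]
nutF [ 0.684 -0.143  0.   ] [ 0.678 -0.11   0.025]
screw [0.52  0.468 0.   ] [0.519 0.478 0.013]
eye [ 0.619 -0.066  0.   ] [ 0.623 -0.072 -0.001]
chuckA [0.46  0.116 0.   ] [0.449 0.251 0.121]
chuckB [ 0.472 -0.17   0.   ] [ 0.459 -0.008  0.113]
chuckC [ 0.468 -0.664  0.   ] [ 0.457 -0.448  0.11 ]
caliper [0.839 0.188 0.   ] [0.832 0.202 0.014]
bin [0.933 0.112 0.   ] [0.919 0.142 0.03 ]
plier [0.711 0.542 0.   ] [0.708 0.55  0.014]
base red [0.431 0.46  0.   ] [0.432 0.47  0.015]
oil [ 0.98 -0.59  0.  ] [ 0.943 -0.475  0.061]
vise [ 0.746 -0.825  0.   ] [ 0.719 -0.684  0.066]
```

Request:
arm_command(
  moves=[
    [2,2.5,3,0,0,0,9.3],
    [2.5,3,2.5,0,0,0,9.3],
    [2.5,3,2.5,0,0,0,9.3],
    [2.5,3,2.5,0,0,0,9.3],
    [3,3.5,1.5,0,0,0,9.3],
    [3,3.5,1.5,0,0,0,9.3],
    [3,3.5,1.5,0,0,0,9.3],
    [3,3.5,1,0,0,0,9.3],
  ],
)

```text
time_s: 0.9
eef_pos: [0.4867, -0.3617, 0.3966]
tool_rot: [[0.916, 0.401, 0.001], [0.401, -0.916, -0.0], [0.0, 0.001, -1.0]]
ft_force: [0.4, -0.5, 0.0]
width: 0.0928
finger_force: 0.0
```

Request:
arm_command(
  moves=[
    [3,3.5,0,0,0,0,9.3],
    [3,3.5,0,0,0,0,9.3],
    [3,3.5,0,0,0,0,9.3],
    [3,3.5,0,0,0,0,9.3],
    [2,3,0,0,0,0,9.3],
    [0,0,0,0,0,0,9.3],
  ],
)

```text
time_s: 1.5
eef_pos: [0.6277, -0.1899, 0.3945]
tool_rot: [[0.914, 0.405, -0.001], [0.405, -0.914, 0.001], [-0.001, -0.002, -1.0]]
ft_force: [-0.8, 0.1, 0.6]
width: 0.093
finger_force: 0.0
```

```bash
python3 - <<'E'
from h import *
a=snap('wrist','w1.png');snap('scene');snap('side')
print(-a['R'].T@a['t'],a['R'].round(2).tolist(),a['mtx'][0,0])
cv2.imwrite('pics/w1b.png',cv2.resize(cv2.imread('pics/w1.png'),(800,600),interpolation=2))
s=state();print(s['time_s'],s['eef_pos'],s['tool_rot'],s['joint_positions'])
E
```

```text
[ 0.68983758 -0.16225435  0.54355957] [[0.41, -0.91, -0.0], [-0.89, -0.39, 0.25], [-0.22, -0.1, -0.97]] 343.7763361034967
1.65 [ 0.62560904 -0.19357012  0.39535363] [[ 9.15922968e-01  4.01353723e-01 -5.53963570e-04]
 [ 4.01353748e-01 -9.15923121e-01 -6.97763277e-05]
 [-5.35393031e-04 -1.58425614e-04 -9.99999844e-01]] [-3.38907732e-01  7.54778699e-02  1.22900277e+00 -2.59146233e-04
  1.83761126e+00  8.18825927e-01]
```

View pics/w1b.png

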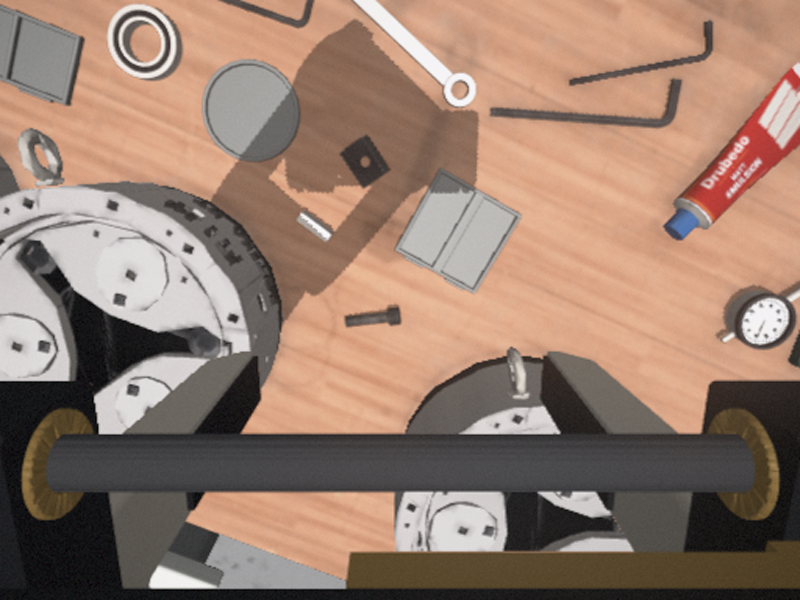

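The wrist view (800x600) shows everything in this half of the bench:
- bearing (143,42) and dish (251,110)
- T-nut (365,160), close to the screw tray (460,230)
- gauge block (313,225)
- the second dark cap screw (373,317), lying between the chucks

The grey tray at (40,55) is the nut tray. Next I'll measure them all.

```bash
cat >> h.py <<'E'
def seg(s,uv,r,z0,z1,zp,extra=None):
    """blob of points with z0<z<z1 within r of seed ray -> minAreaRect of its pixels' rays cast on plane zp"""
    P=cloud(s); c=cast(s,uv,zp)[0]
    m=(np.hypot(P[...,0]-c[0],P[...,1]-c[1])<r)&(P[...,2]>z0)&(P[...,2]<z1)&(s['range_z']>0)
    if extra is not None: m&=extra
    m=cv2.morphologyEx(m.astype(np.uint8),cv2.MORPH_OPEN,np.ones((2,2)))
    n,l,st,_=cv2.connectedComponentsWithStats(m); k=1+st[1:,4].argmax()
    v,u=np.nonzero(l==k); Q=cast(s,np.c_[u,v],zp)[:,:2]
    R=cv2.minAreaRect((Q*1000).astype(np.float32))
    return dict(n=len(u),cen=np.round(R[0],1),size=np.round(R[1],1),ang=round(R[2],1),mean=(Q.mean(0)*1000).round(1),zmed=np.median(P[v,u,2]).round(4),Q=Q)
E
python3 - <<'E'
from h import *
s=load('wrist');P=cloud(s)
print('bench z',np.median(P[150:230,330:420,2]))
k=.64
def pr(n,*a,**b):
    d=seg(s,*a,**b);d.pop('Q');print(n,d)
dark=s['image'].max(-1)<90
print([ (n,s['image'][int(v*k),int(u*k)]) for n,u,v in [('nut',365,150),('scr',370,318),('floor',330,60),('tray',430,215)]])
pr('bearing',(143*k,42*k),.045,.012,.022,.016)
pr('dish',(251*k,110*k),.06,.0015,.012,.009)
pr('nutTop',(365*k,160*k),.035,.017,.03,.021)
pr('nutAll',(365*k,160*k),.035,.005,.03,.010)
pr('gauge',(313*k,225*k),.035,.018,.03,.025)
pr('scr',(373*k,317*k),.045,.003,.03,.008)
pr('tray',(460*k,230*k),.09,.0015,.012,.006)
s=load('side');print('side')
pr('nutB',(379*k,363*k),.035,.017,.03,.021)
pr('scrA',(412*k,425*k),.045,.004,.03,.008)
pr('bearing',(371*k,277*k),.045,.012,.022,.016)
pr('dish',(391*k,252*k),.06,.0015,.012,.009)
pr('nuttray',(382*k,316*k),.09,.0015,.012,.006)
E
```

```text
bench z 0.00018197823865374988
[('nut', array([58, 53, 49], dtype=uint8)), ('scr', array([109, 100,  94], dtype=uint8)), ('floor', array([138, 105,  87], dtype=uint8)), ('tray', array([192, 190, 187], dtype=uint8))]
bearing {'n': 1092, 'cen': array([694.6,  95.1]), 'size': array([60.9, 62.6]), 'ang': 23.9, 'mean': array([694.6,  94.9]), 'zmed': np.float64(0.015)}
dish {'n': 3063, 'cen': array([678. , -13.5]), 'size': array([89.2, 91.8]), 'ang': 23.9, 'mean': array([678.2, -13.1]), 'zmed': np.float64(0.0034)}
nutTop {'n': 320, 'cen': array([ 679.2, -129.7]), 'size': array([39.9, 18.9]), 'ang': 58.1, 'mean': array([ 679.4, -129.9]), 'zmed': np.float64(0.0211)}
nutAll {'n': 552, 'cen': array([ 679.5, -129.4]), 'size': array([40.8, 32. ]), 'ang': 57.5, 'mean': array([ 679.6, -129.6]), 'zmed': np.float64(0.0199)}
gauge {'n': 166, 'cen': array([ 603.7, -109.7]), 'size': array([35. , 10.7]), 'ang': 76.4, 'mean': array([ 603.7, -109.6]), 'zmed': np.float64(0.0249)}
scr {'n': 276, 'cen': array([ 538.7, -197.6]), 'size': array([17.2, 57.3]), 'ang': 26.0, 'mean': array([ 538.6, -200.9]), 'zmed'
[... 216 characters left out ...]
56.8]), 'size': array([43.2, 19.9]), 'ang': 77.6, 'mean': array([605.7, 356.3]), 'zmed': np.float64(0.02)}
scrA {'n': 96, 'cen': array([513.2, 476.9]), 'size': array([61.6, 19.7]), 'ang': 57.6, 'mean': array([513.5, 473.6]), 'zmed': np.float64(0.0093)}
bearing {'n': 104, 'cen': array([689.9, 105.8]), 'size': array([59.8, 59.8]), 'ang': 12.2, 'mean': array([689. , 107.3]), 'zmed': np.float64(0.0135)}
dish {'n': 225, 'cen': array([673.8,  -0.9]), 'size': array([85.5, 90.5]), 'ang': 12.1, 'mean': array([671.6,   5.1]), 'zmed': np.float64(0.0031)}
nuttray {'n': 422, 'cen': array([636.8, 214.7]), 'size': array([ 68. , 122.6]), 'ang': 3.3, 'mean': array([636.8, 215.1]), 'zmed': np.float64(0.0037)}
```

```bash
python3 - <<'E'
from h import *
k=.64
s=load('wrist')
c=cast(s,np.array([(440,170),(397,250),(473,292),(521,215),(488,189),(441,270)])*k,.009)[:,:2]*1000
print('tray corners',c.round(0).tolist())
# tray: mask by depth, fit with perimeter hull
d=seg(s,(460*k,230*k),.075,.002,.012,.006); h=cv2.approxPolyDP(cv2.convexHull((d['Q']*1000).astype(np.float32)),8,True)[:,0]; print(h.round(0).tolist(),d['size'],d['cen'])
# rim pixels only
P=cloud(s); print('head/tail of screw'); d=seg(s,(373*k,317*k),.045,.003,.03,.008);Q=d['Q']*1000
a=np.deg2rad(116);e=np.array([np.cos(a),np.sin(a)]);n=np.array([-e[1],e[0]]);t=(Q-d['cen'])@e;w=(Q-d['cen'])@n
for lo in range(-30,30,6):
    m=(t>=lo)&(t<lo+6)
    if m.any(): print(lo,w[m].min().round(1),w[m].max().round(1))
for n_ in('wrist','scene','side'):
    q=load(n_);P=cloud(q).reshape(-1,3);z=P[:,2]
    for y0,y1 in[(-.65,-.3),(-.2,.11),(.11,.4)]:
        m=(z>.085)&(z<.14)&(P[:,0]>.3)&(P[:,0]<.75)&(P[:,1]>y0)&(P[:,1]<y1)
        if m.sum()>50: print(n_,y0,m.sum(),np.percentile(P[m],[.5,50,99.5],axis=0).round(3).tolist())
E
```

```text
tray corners [[702.0, -199.0], [614.0, -192.0], [606.0, -280.0], [695.0, -290.0], [705.0, -249.0], [613.0, -241.0]]
[[701.0, -198.0], [613.0, -191.0], [605.0, -284.0], [695.0, -290.0]] [94.9 95.5] [ 652.7 -241.1]
head/tail of screw
-30 -8.3 8.6
-24 -8.5 8.5
-18 -8.6 8.2
-12 -3.9 6.3
-6 -4.1 6.1
0 -4.2 7.6
6 -2.9 7.4
12 -1.4 7.2
18 -1.7 8.6
24 -1.8 8.4
wrist -0.65 6049 [[0.391, -0.484, 0.088], [0.457, -0.362, 0.122], [0.59, -0.301, 0.14]]
wrist -0.2 18321 [[0.392, -0.116, 0.088], [0.505, 0.008, 0.123], [0.597, 0.099, 0.14]]
scene -0.65 940 [[0.324, -0.644, 0.086], [0.473, -0.431, 0.123], [0.746, -0.301, 0.14]]
scene -0.2 1373 [[0.333, -0.113, 0.093], [0.465, -0.019, 0.124], [0.599, 0.107, 0.14]]
scene 0.11 2495 [[0.322, 0.115, 0.085], [0.452, 0.368, 0.129], [0.572, 0.4, 0.14]]
side -0.65 1650 [[0.325, -0.645, 0.086], [0.462, -0.419, 0.123], [0.744, -0.301, 0.14]]
side -0.2 2581 [[0.334, -0.114, 0.087], [0.46, 0.001, 0.123], [0.596, 0.108, 0.14]]
side 0.11 2380 [[0.322, 0.111, 0.086], [0.452, 0.347, 0.135], [0.568, 0.4, 0.14]]
```

Bearing first. I'll close along world y there so the gripper body clears the chucks.

Request:
arm_command(
  moves=[
    [0.8,3.6,-2,0,0,-0.1,8.0],
    [0.9,3.6,-2,0,0,-0.1,8.0],
    [0.9,3.6,-2,0,0,-0.1,8.0],
    [0.9,3.6,-2,0,0,-0.11,8.0],
    [0.9,3.6,-2,0,0,0,8.0],
    [0.9,3.6,-2,0,0,0,8.0],
    [0.8,3.6,-2,0,0,0,8.0],
    [0.8,3.6,-2,0,0,0,8.0],
  ],
)

```text
time_s: 2.45
eef_pos: [0.6948, 0.0945, 0.2352]
tool_rot: [[1.0, 0.001, 0.0], [0.001, -1.0, -0.0], [0.0, 0.0, -1.0]]
ft_force: [-0.8, -0.2, -0.3]
width: 0.0801
finger_force: 0.0
```

Request:
arm_command(
  moves=[
    [0,0,-4,0,0,0,8.0],
    [0,0,-3,0,0,0,8.0],
    [0,0,-3,0,0,0,8.0],
    [0,0,0,0,0,0,8.0],
    [0,0,0,0,0,0,8.0],
  ],
)

```text
time_s: 2.95
eef_pos: [0.6949, 0.0936, 0.1365]
tool_rot: [[1.0, 0.002, 0.0], [0.002, -1.0, -0.0], [0.0, 0.0, -1.0]]
ft_force: [0.7, 0.3, 0.6]
width: 0.0799
finger_force: 0.0
```

```bash
cat >> h.py <<'E'
def st():
    s=state();R=s['tool_rot'];print('t',round(s['time_s'],2),'pos mm',np.round(s['eef_pos']*1000 if hasattr(s['eef_pos'],'shape') else np.array(s['eef_pos'])*1000,1),'close dir',round(np.degrees(np.arctan2(R[1][1],R[0][1])),1),'tilt',np.round([R[0][2],R[1][2]],4),'w',round(s['width'],4),'j',np.round(s['joint_positions'],2))
E
python3 - <<'E'
from h import *
s=snap('wrist','w2.png');st();k=.64
cv2.imwrite('pics/w2b.png',cv2.resize(cv2.imread('pics/w2.png'),(800,600),interpolation=2))
def P2(p): q=s['R']@p+s['t'];q=s['mtx']@q;return q[:2]/q[2]
for n,p,z0,z1,zp,r in[('bearing',(.6946,.095,.016),.012,.022,.016,.045),]:
    try: d=seg(s,P2(np.array(p)),r,z0,z1,zp);d.pop('Q');print(n,d)
    except Exception as e: print(n,e,P2(np.array(p)))
E
```

```text
t 3.0 pos mm [695.4  93.9 137.7] close dir -89.9 tilt [0.0019 0.0002] w 0.0798 j [ 0.1   0.21  1.49 -0.    1.43  1.67]
bearing {'n': 2990, 'cen': array([694.9,  96.7]), 'size': array([61.7, 60.9]), 'ang': 0.1, 'mean': array([695.5,  96.5]), 'zmed': np.float64(0.0154)}
```

View pics/w2b.png

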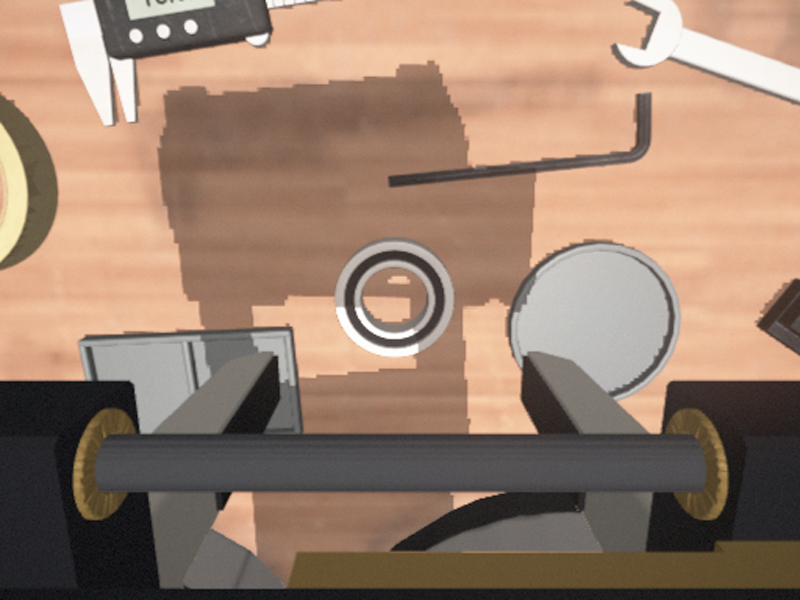

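The bearing is at (394,298), straight ahead between the open fingers. The dish is to its right (595,318) and the nut tray to its left (190,380). Descending.

Request:
arm_command(
  moves=[
    [0,0.2,-4,0,0,0,8.0],
    [0,0,-4,0,0,0,8.0],
    [0,0,-2,0,0,0,8.0],
    [0,0,-1.2,0,0,0,8.0],
    [0,0,0,0,0,0,8.0],
    [0,0,0,0,0,0,8.0],
  ],
)

```text
time_s: 3.6
eef_pos: [0.6958, 0.0966, 0.0259]
tool_rot: [[1.0, 0.003, 0.002], [0.003, -1.0, 0.0], [0.002, -0.0, -1.0]]
ft_force: [-0.4, -0.4, 0.0]
width: 0.08
finger_force: 0.0
```

Request:
arm_command(
  moves=[
    [0,0,0,0,0,0,5.5],
    [0,0,0,0,0,0,5.5],
    [0,0,0,0,0,0,5.5],
    [0,0,0,0,0,0,5.5],
    [0,0,0,0,0,0,5.5],
  ],
)

```text
time_s: 4.1
eef_pos: [0.6952, 0.0967, 0.0246]
tool_rot: [[1.0, 0.003, 0.001], [0.003, -1.0, 0.0], [0.001, -0.0, -1.0]]
ft_force: [-1.9, -1.1, 6.0]
width: 0.0614
finger_force: 30.0
```

Request:
arm_command(
  moves=[
    [0,0,3,0,0,0,5.5],
    [0,0,4,0,0,0,5.5],
    [-0.5,-3,3,0,0,0,5.5],
    [-0.5,-4,0,0,0,0,5.5],
    [-0.7,-3.9,0,0,0,0,5.5],
    [0,0,0,0,0,0,5.5],
    [0,0,0,0,0,0,5.5],
  ],
)

```text
time_s: 4.8
eef_pos: [0.6776, -0.0129, 0.1236]
tool_rot: [[1.0, 0.001, -0.0], [0.001, -1.0, 0.0], [-0.0, -0.0, -1.0]]
ft_force: [-0.0, -0.3, -1.0]
width: 0.0613
finger_force: 30.0
```

```bash
python3 - <<'E'
from h import *
s=snap('wrist','w3.png');st()
def P2(p): q=s['R']@p+s['t'];q=s['mtx']@q;return q[:2]/q[2]
print(P2(np.array([.678,-.013,.009])))
P=cloud(s);d=seg(s,P2(np.array([.678,-.013,.009])),.055,.0015,.0115,.009);Q=d['Q']*1000
print(d['n'],Q.min(0),Q.max(0),d['size'])
# circle fit on far-side hull
h=cv2.convexHull(Q.astype(np.float32))[:,0];h=h[h[:,0]>690]
A=np.c_[2*h,np.ones(len(h))];c=np.linalg.lstsq(A,(h**2).sum(1),rcond=None)[0];print('dish',c[:2],np.sqrt(c[2]+c[0]**2+c[1]**2))
b=seg(s,P2(np.array([.678,-.013,.09])),.05,.07,.11,.091);print(b['cen'],b['size'],b['zmed'])
E
```

```text
t 4.85 pos mm [677.7 -12.1 123.5] close dir -89.9 tilt [-0.0002  0.0003] w 0.0609 j [-0.06  0.17  1.56  0.    1.41  1.51]
[256.5332692  194.33276402]
5002 [661.6025312  -57.10367053] [723.7129393   34.05141114] [60.5 90.8]
dish [678.70436019 -11.49943165] 45.30782350875493
[661.3 -12.7] [22.7 38.6] 0.1061
```

Request:
arm_command(
  moves=[
    [0.05,0,-4,0,0,0,5.5],
    [0,0,-3,0,0,0,5.5],
    [0,0,-1.5,0,0,0,5.5],
    [0,0,-0.7,0,0,0,5.5],
    [0,0,-0.3,0,0,0,5.5],
    [0,0,0,0,0,0,5.5],
    [0,0,0,0,0,0,5.5],
  ],
)

```text
time_s: 5.55
eef_pos: [0.6789, -0.0123, 0.03]
tool_rot: [[1.0, 0.003, 0.002], [0.003, -1.0, -0.0], [0.002, 0.0, -1.0]]
ft_force: [-0.7, 0.1, -1.8]
width: 0.0608
finger_force: 30.0
```

Request:
arm_command(
  moves=[
    [0,0,-0.1,0,0,0,5.5],
    [0,0,0,0,0,0,7.4],
    [0,0,0,0,0,0,7.4],
    [0,0,0,0,0,0,7.4],
    [0,0,3,0,0,0,7.4],
    [0,0,5,0,0,0,7.4],
    [0,0,5,0,0,0,7.4],
    [0,0,0,0,0,0,5],
  ],
)

```text
time_s: 6.35
eef_pos: [0.6807, -0.0124, 0.1661]
tool_rot: [[1.0, 0.003, 0.011], [0.003, -1.0, -0.001], [0.011, 0.001, -1.0]]
ft_force: [0.7, -0.9, 0.0]
width: 0.0696
finger_force: 0.0
```

```bash
python3 - <<'E'
from h import *
s=snap('wrist');st()
def P2(p): q=s['R']@p+s['t'];q=s['mtx']@q;return q[:2]/q[2]
b=seg(s,P2(np.array([.678,-.012,.019])),.05,.014,.024,.019);print('bearing',b['cen'],b['size'],b['zmed'])
E
```

```text
t 6.4 pos mm [679.7 -12.4 162.2] close dir -89.8 tilt [ 0.0066 -0.0004] w 0.0662 j [-0.06  0.15  1.52 -0.    1.46  1.51]
bearing [678.5 -12.6] [61.8 61.3] 0.0183
```

```bash
python3 - <<'E'
from h import *
q=np.load('pics/none') if 0 else None
for n_ in('scene','side'):
    q=load(n_);P=cloud(q).reshape(-1,3)
    m=(P[:,2]>.08)&(P[:,2]<.135)&(P[:,0]>.3)&(P[:,0]<.65)&(P[:,1]>-.7)&(P[:,1]<-.14)
    H=np.histogram(P[m,1],bins=np.arange(-.6,-.13,.02));print([(round(b,2),int(c)) for c,b in zip(*H)])
    m=(P[:,2]>.105)&(P[:,2]<.13)&(P[:,0]>.3)&(P[:,0]<.65)&(P[:,1]>-.65)&(P[:,1]<-.2)
    print(P[m].min(0),P[m].max(0))
s=snap('side');import cv2
E
```

```text
[(np.float64(-0.6), 0), (np.float64(-0.58), 0), (np.float64(-0.56), 0), (np.float64(-0.54), 2), (np.float64(-0.52), 66), (np.float64(-0.5), 66), (np.float64(-0.48), 57), (np.float64(-0.46), 64), (np.float64(-0.44), 68), (np.float64(-0.42), 51), (np.float64(-0.4), 30), (np.float64(-0.38), 32), (np.float64(-0.36), 35), (np.float64(-0.34), 79), (np.float64(-0.32), 153), (np.float64(-0.3), 223), (np.float64(-0.28), 171), (np.float64(-0.26), 0), (np.float64(-0.24), 0), (np.float64(-0.22), 0), (np.float64(-0.2), 0), (np.float64(-0.18), 0), (np.float64(-0.16), 0)]
[ 0.32251242 -0.52346644  0.10512202] [ 0.59379325 -0.26759661  0.12987363]
[(np.float64(-0.6), 0), (np.float64(-0.58), 0), (np.float64(-0.56), 0), (np.float64(-0.54), 0), (np.float64(-0.52), 93), (np.float64(-0.5), 99), (np.float64(-0.48), 110), (np.float64(-0.46), 123), (np.float64(-0.44), 137), (np.float64(-0.42), 143), (np.float64(-0.4), 91), (np.float64(-0.38), 106), (np.float64(-0.36), 111), (np.float64(-0.34), 110), (np.float64(-0.32), 176), (np.float64(-0.3), 244), (np.float64(-0.28), 244), (np.float64(-0.26), 0), (np.float64(-0.24), 0), (np.float64(-0.22), 0), (np.float64(-0.2), 0), (np.float64(-0.18), 0), (np.float64(-0.16), 0)]
[ 0.3221453  -0.51767181  0.10501669] [ 0.59233924 -0.26814101  0.12997598]
```

Request:
arm_command(
  moves=[
    [-1.5,-3,2,0,0,-0.13,4],
    [-1.8,-3,1,0,0,-0.13,4],
    [-1.8,-3,0,0,0,-0.13,4],
    [-1.8,-3,0,0,0,-0.13,4],
    [-1.8,-3,0,0,0,-0.13,4],
    [-1.8,-2,0,0,0,-0.13,4],
    [-1.8,-1,0,0,0,-0.13,4],
    [-1.8,-0.5,0,0,0,-0.13,4],
  ],
)

```text
time_s: 7.25
eef_pos: [0.536, -0.1981, 0.1857]
tool_rot: [[0.503, -0.864, -0.002], [-0.864, -0.503, 0.001], [-0.002, 0.002, -1.0]]
ft_force: [-0.5, -1.3, 0.6]
width: 0.0402
finger_force: 0.0
```

```bash
python3 - <<'E'
from h import *
s=snap('wrist','w4.png');st()
cv2.imwrite('pics/w4b.png',cv2.resize(cv2.imread('pics/w4.png'),(640,480),interpolation=2))
E
```

```text
t 7.3 pos mm [ 534.3 -198.3  185.9] close dir -150.3 tilt [-0.0029  0.0006] w 0.0406 j [-0.4  -0.09  1.73 -0.    1.5   2.22]
```

View pics/w4b.png

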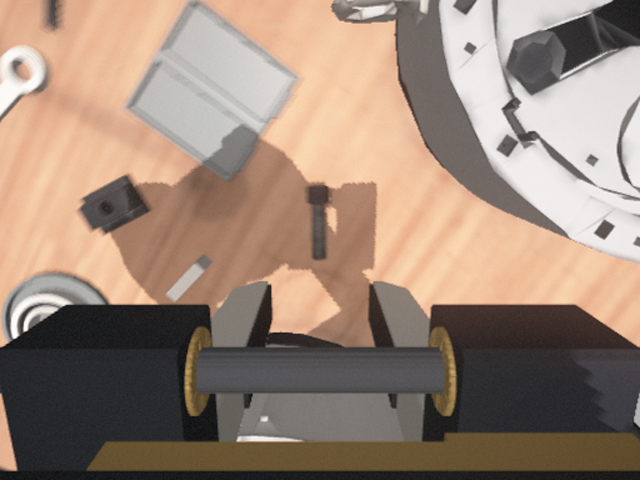

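The dark cap screw is at (319,222) in this 640x480 view, with the head at the top and the shank vertical. Chuck C's rim is close on the right. The body would foul it if the closing line were square to the shank, so I'll turn about 15° away and let the pads align the screw.

```bash
python3 - <<'E'
from h import *
s=load('wrist')
d=seg(s,(319*.8,222*.8),.045,.003,.03,.008);Q=d['Q']*1000;print(d['n'],d['cen'],d['size'],d['ang'],d['mean'])
a=np.deg2rad(120);e=np.array([np.cos(a),np.sin(a)]);n=np.array([-e[1],e[0]]);t=(Q-d['cen'])@e;w=(Q-d['cen'])@n
for lo in range(-30,30,6):
    m=(t>=lo)&(t<lo+6)
    if m.any(): print(lo,w[m].min().round(1),w[m].max().round(1))
for c in (318,205),(319,250): print(cast(s,np.array(c)*.8,.008)[0]*1000)
E
```

```text
777 [ 537.8 -195.4] [17.2 58.4] 30.2 [ 539.3 -198.9]
-30 -8.7 8.5
-24 -8.7 8.5
-18 -8.7 8.5
-12 -4.9 5.7
-6 -4.9 5.8
0 -4.9 5.8
6 -4.9 5.9
12 -3.9 5.9
18 -3.9 5.9
24 -3.9 6.0
[ 544.11393065 -208.86307798    8.        ]
[ 525.41800105 -178.29774082    8.        ]
```

Request:
arm_command(
  moves=[
    [0.15,0.15,-3,0,0,-0.13,4],
    [0.1,0.1,-4,0,0,-0.13,4],
    [0,0,-4,0,0,0,4],
    [0,0,-2.5,0,0,0,4],
    [0,0,0,0,0,0,4],
    [0,0,0,0,0,0,4],
  ],
)

```text
time_s: 7.9
eef_pos: [0.5397, -0.1947, 0.0525]
tool_rot: [[0.271, -0.963, -0.001], [-0.963, -0.271, 0.0], [-0.001, 0.001, -1.0]]
ft_force: [0.6, -1.0, 0.3]
width: 0.0402
finger_force: 0.0
```

```bash
python3 -c "
from h import *
st();st();st();print(state()['ft_force'])"
```

```text
t 7.9 pos mm [ 539.7 -194.7   52.5] close dir -164.3 tilt [-0.0011  0.0005] w 0.0402 j [-0.39  0.01  1.86 -0.    1.27  2.48]
t 7.9 pos mm [ 539.7 -194.7   52.5] close dir -164.3 tilt [-0.0011  0.0005] w 0.0402 j [-0.39  0.01  1.86 -0.    1.27  2.48]
t 7.9 pos mm [ 539.7 -194.7   52.5] close dir -164.3 tilt [-0.0011  0.0005] w 0.0402 j [-0.39  0.01  1.86 -0.    1.27  2.48]
[ 0.62774554 -0.97371113  0.26243494]
```

Request:
arm_command(
  moves=[
    [-0.15,0,-1.5,0,0,0,4],
    [0,0,-1.0,0,0,0,4],
    [0,0,-0.4,0,0,0,4],
    [0,0,0,0,0,0,1],
    [0,0,0,0,0,0,1],
    [0,0,0,0,0,0,1],
    [0,0,0,0,0,0,1],
    [0,0,0,0,0,0,1],
  ],
)

```text
time_s: 8.7
eef_pos: [0.5384, -0.1949, 0.0241]
tool_rot: [[0.27, -0.963, 0.0], [-0.963, -0.27, -0.0], [0.0, -0.0, -1.0]]
ft_force: [-0.8, -0.5, 2.2]
width: 0.0144
finger_force: 29.6
```

Request:
arm_command(
  moves=[
    [0,0,0,0,0,0,0.8],
    [0,0,0,0,0,0,0.8],
    [0,0,0,0,0,0,0.8],
  ],
)

```text
time_s: 9.0
eef_pos: [0.5385, -0.1949, 0.0241]
tool_rot: [[0.27, -0.963, 0.0], [-0.963, -0.27, -0.0], [0.0, -0.0, -1.0]]
ft_force: [-1.5, -0.6, 5.9]
width: 0.0143
finger_force: 29.7
```

Request:
arm_command(
  moves=[
    [0,0,2,0,0,0,0.8],
    [0,0,4,0,0,0,0.8],
    [1,0,4,0,0,0.13,0.8],
    [2,-1,0,0,0,0.13,0.8],
    [2,-1,0,0,0,0.14,0.8],
    [2,-1,0,0,0,0.14,0.8],
    [2,-2,0,0,0,0.14,0.8],
    [2.4,-2,0,0,0,0.14,0.8],
  ],
)

```text
time_s: 9.8
eef_pos: [0.6529, -0.2653, 0.1233]
tool_rot: [[0.891, -0.454, -0.0], [-0.454, -0.891, 0.0], [-0.0, -0.0, -1.0]]
ft_force: [-0.2, 0.6, -0.6]
width: 0.0153
finger_force: 29.6
```

Request:
arm_command(
  moves=[
    [0,0,0,0,0,0.13,0.8],
    [0,0,0,0,0,0.13,0.8],
    [0,0,0,0,0,0.14,0.8],
    [0,0,0,0,0,0,0.8],
    [0,0,0,0,0,0,0.8],
  ],
)

```text
time_s: 10.3
eef_pos: [0.6522, -0.2648, 0.1234]
tool_rot: [[0.997, -0.081, -0.0], [-0.081, -0.997, 0.0], [-0.0, -0.0, -1.0]]
ft_force: [0.0, -0.2, -0.5]
width: 0.015
finger_force: 29.6
```

```bash
python3 - <<'E'
from h import *
s=snap('wrist','w5.png');st()
cv2.imwrite('pics/w5b.png',cv2.resize(cv2.imread('pics/w5.png'),(640,480),interpolation=2))
E
```

```text
t 10.35 pos mm [ 652.2 -264.8  123.5] close dir -94.7 tilt [-0.0002  0.0001] w 0.015 j [-0.42  0.23  1.5   0.    1.42  1.23]
```

View pics/w5b.png

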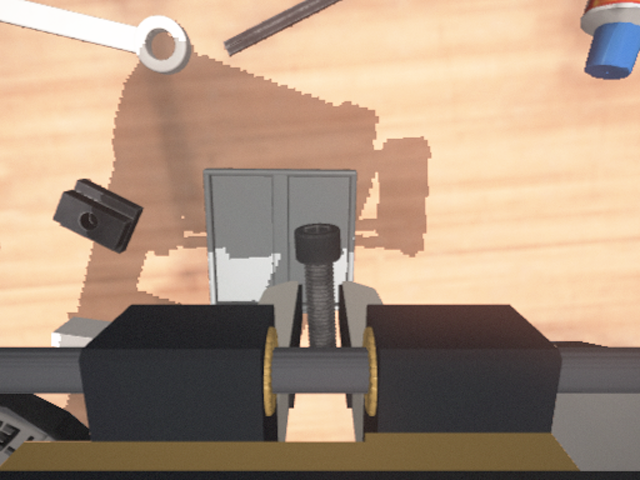

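The screw is held straight along the fingers' plane, with its head at (318,243). The tray's far edge runs from (205,170) to (356,170), and the right bay lies ahead. I'll check the bay against these corners.

```bash
python3 - <<'E'
from h import *
s=load('wrist')
c=cast(s,np.array([(205,170),(356,170),(274,172),(288,172)])*.8,.009)*1000;print(c.round(1))
h=cast(s,np.array([(318,232),(318,262),(322,340)])*.8,.108)*1000;print(h.round(1))
P=cloud(s);print(P[int(245*.8),int(318*.8)],P[int(300*.8),int(319*.8)],P[int(335*.8),int(321*.8)])
E
```

```text
[[ 703.8 -198.5    9. ]
 [ 696.4 -289.8    9. ]
 [ 699.2 -240.1    9. ]
 [ 698.5 -248.6    9. ]]
[[ 682.3 -266.   108. ]
 [ 670.1 -265.   108. ]
 [ 636.  -263.8  108. ]]
[ 0.67955706 -0.26558139  0.11749775] [ 0.65604465 -0.26412374  0.11335008] [ 0.63994091 -0.26332037  0.11130557]
```

Request:
arm_command(
  moves=[
    [0,0,-4,0,0,0,0.8],
    [0,0,-3,0,0,0,0.8],
    [0,0,-1.5,0,0,0,0.8],
    [0,0,-0.7,0,0,0,0.8],
    [0,0,-0.2,0,0,0,0.8],
    [0,0,0,0,0,0,0.8],
    [0,0,0,0,0,0,0.8],
  ],
)

```text
time_s: 11.05
eef_pos: [0.6529, -0.2651, 0.0312]
tool_rot: [[0.997, -0.077, 0.002], [-0.077, -0.997, -0.001], [0.002, 0.001, -1.0]]
ft_force: [-0.7, -0.2, -1.0]
width: 0.0148
finger_force: 29.6
```

Request:
arm_command(
  moves=[
    [0,0,-0.2,0,0,0,0.8],
    [0,0,0,0,0,0,0.8],
    [0,0,0,0,0,0,2.5],
    [0,0,0,0,0,0,2.5],
    [0,0,0,0,0,0,2.5],
    [0,0,3,0,0,0,2.5],
    [0,0,5,0,0,0,2.5],
    [0,0,5,0,0,0,2.5],
  ],
)

```text
time_s: 11.85
eef_pos: [0.6518, -0.2646, 0.1586]
tool_rot: [[0.997, -0.077, -0.001], [-0.077, -0.997, 0.001], [-0.001, -0.001, -1.0]]
ft_force: [0.3, -1.2, 0.4]
width: 0.0252
finger_force: 0.0
```

```bash
python3 - <<'E'
from h import *
s=snap('wrist','w6.png');st()
def P2(p): q=s['R']@p+s['t'];q=s['mtx']@q;return q[:2]/q[2]
b=seg(s,P2(np.array([.652,-.2645,.012])),.045,.0095,.03,.012);print('screw',b['cen'],b['size'],b['ang'],b['zmed'],b['n'])
E
```

```text
t 11.9 pos mm [ 654.2 -265.6  169.3] close dir -94.4 tilt [ 0.0089 -0.004 ] w 0.0249 j [-0.42  0.2   1.45  0.    1.48  1.23]
screw [ 654.4 -263.5] [17.3 57.7] 85.6 0.0157 903
```

Screw 1 lies centred in its bay. Now across to the far group.

Request:
arm_command(
  moves=[
    [0,2,4,0,0,0.05,4],
    [0,3,3.5,0,0,0.07,4],
    [0,3.5,3,0,0,0.07,4],
    [0,4,3,0,0,0.07,4],
    [-0.5,4,2.5,0,0,0.07,4],
    [-1,4.2,2,0,0,0.07,4],
    [-1,4.5,0,0,0,0.07,4],
    [-1,4.5,0,0,0,0.07,4],
  ],
)

```text
time_s: 12.7
eef_pos: [0.6168, 0.0337, 0.3384]
tool_rot: [[0.894, 0.449, 0.002], [0.449, -0.894, 0.0], [0.001, 0.001, -1.0]]
ft_force: [0.3, 0.9, 0.6]
width: 0.0397
finger_force: 0.0
```

Request:
arm_command(
  moves=[
    [-1,4.5,0,0,0,0.07,4],
    [-1,4.5,0,0,0,0.07,4],
    [-1,4.5,0,0,0,0.07,4],
    [-1,4.5,0,0,0,0.07,4],
    [-1,4.5,0,0,0,0.07,4],
    [-1,4.5,0,0,0,0.07,4],
    [-1,4.5,0,0,0,0.07,4],
    [-1,4,0,0,0,0.05,4],
  ],
)

```text
time_s: 13.5
eef_pos: [0.5365, 0.3893, 0.3376]
tool_rot: [[0.535, 0.845, 0.0], [0.845, -0.535, 0.0], [0.0, 0.0, -1.0]]
ft_force: [0.3, 0.4, 0.5]
width: 0.04
finger_force: 0.0
```

Request:
arm_command(
  moves=[
    [0,0,0,0,0,0,4],
    [0,0,0,0,0,0,4],
  ],
)

```text
time_s: 13.7
eef_pos: [0.537, 0.3879, 0.3373]
tool_rot: [[0.537, 0.844, -0.0], [0.844, -0.537, -0.0], [-0.0, 0.0, -1.0]]
ft_force: [0.6, -0.9, 0.2]
width: 0.0399
finger_force: 0.0
```

```bash
python3 - <<'E'
from h import *
s=snap('wrist','w7.png');st()
cv2.imwrite('pics/w7b.png',cv2.resize(cv2.imread('pics/w7.png'),(800,600),interpolation=2))
E
```

```text
t 13.75 pos mm [537.4 387.  337.5] close dir -32.6 tilt [ 0.0001 -0.0002] w 0.0399 j [ 0.59  0.08  1.32 -0.    1.74  1.15]
```

View pics/w7b.png

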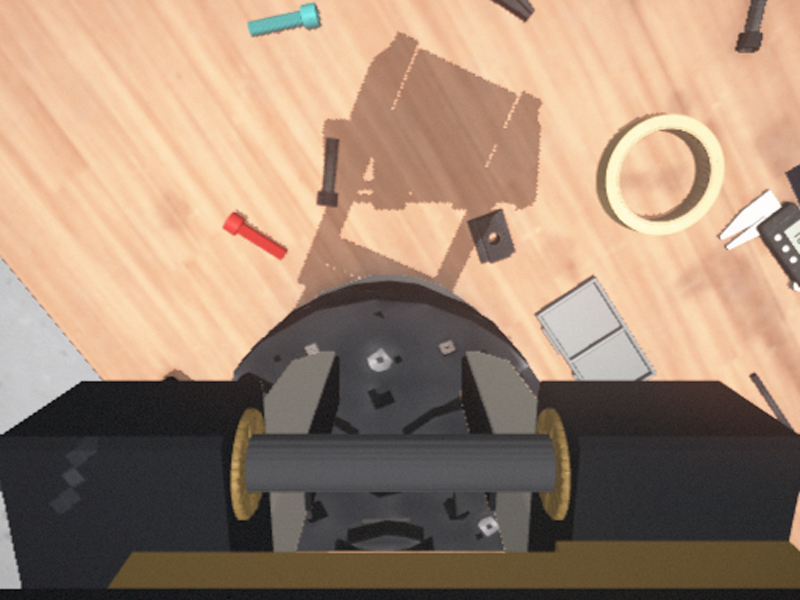

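The candidates for the second screw are (800x600 pixels):
- dark one at (329,172)
- red at (255,236)
- turquoise at (285,20)
- dark one at the back at (750,25), by the soft jaws

The one at (329,172) fits. It is dark, lies near the trays and chucks, and is not the excluded back-of-bench screw. I'll check it in an enlarged crop and measure it together with T-nut B (492,236) and the nut tray (597,332).

```bash
python3 - <<'E'
from h import *
s=load('wrist');k=.64
im=cv2.imread('pics/w7.png');cv2.imwrite('pics/c1.png',cv2.resize(im[75:180,140:280],None,fx=4,fy=4,interpolation=2))
d=seg(s,(329*k,172*k),.045,.003,.03,.008);Q=d['Q']*1000;print(d['n'],d['cen'],d['size'],d['ang'],d['mean'])
a=np.deg2rad(d['ang']+(90 if d['size'][1]>d['size'][0] else 0));e=np.array([np.cos(a),np.sin(a)]);n=np.array([-e[1],e[0]]);t=(Q-d['cen'])@e;w=(Q-d['cen'])@n;print('axis',np.degrees(a))
for lo in range(-30,30,6):
    m=(t>=lo)&(t<lo+6)
    if m.any(): print(lo,w[m].min().round(1),w[m].max().round(1))
d=seg(s,(492*k,236*k),.035,.017,.03,.021);print('nutB',d['n'],d['cen'],d['size'],d['ang'])
d=seg(s,(492*k,236*k),.04,.005,.03,.010);print('nutBall',d['n'],d['cen'],d['size'],d['ang'])
c=cast(s,np.array([(536,316),(594,277),(652,374),(571,357),(622,328)])*k,.009)*1000;print(c.round(1))
P=cloud(s);z=P[...,2];m=(z>.085)&(z<.14)&(P[...,1]>.12)&(P[...,1]<.5)&(P[...,0]>.44);m[240:]=0
h=P[m];print('chuckA',h.max(0),h.min(0))
E
```

```text
403 [517.8 473.4] [57.9 17.9] 54.5 [517.7 470.7]
axis 54.5
-30 -8.9 8.9
-24 -8.9 9.0
-18 -6.0 7.7
-12 -5.8 3.8
-6 -7.0 3.9
0 -6.9 3.9
6 -6.8 2.8
12 -8.0 2.8
18 -7.8 1.7
24 -8.9 1.7
nutB 376 [609.6 349.3] [40.5 19.3] 77.1
nutBall 672 [609.3 348.1] [42.9 32.3] 77.7
[[607.9 264.8   9. ]
 [670.  268.8   9. ]
 [673.1 155.6   9. ]
 [616.3 211.9   9. ]
 [669.6 211.8   9. ]]
chuckA [0.57770718 0.40029266 0.13999934] [0.44002588 0.26633431 0.08502416]
```

View pics/c1.png

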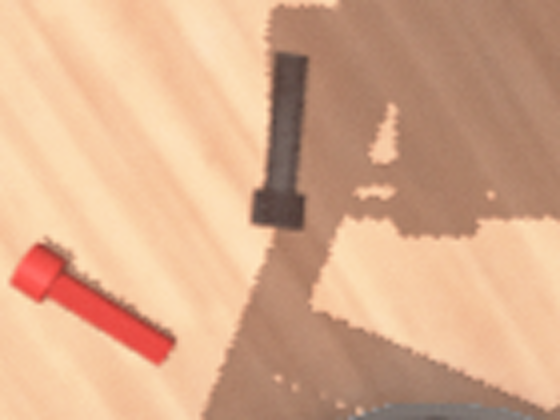

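The crop confirms the dark screw at (329,172), head end nearest the chuck. Picking it.

Request:
arm_command(
  moves=[
    [-0.4,2,-3.5,0,0,-0.06,4],
    [-0.5,2.5,-4,0,0,-0.05,4],
    [-0.5,2.5,-4,0,0,0,4],
    [-0.4,1.5,-4.5,0,0,0,4],
    [0,0,-4.7,0,0,0,4],
    [0,0,-3,0,0,0,4],
    [0,0,0,0,0,0,4],
    [0,0,0,0,0,0,4],
  ],
)

```text
time_s: 14.55
eef_pos: [0.5201, 0.4715, 0.102]
tool_rot: [[0.628, 0.778, 0.001], [0.778, -0.628, 0.0], [0.001, 0.0, -1.0]]
ft_force: [0.6, -0.5, 0.6]
width: 0.0399
finger_force: 0.0
```

```bash
python3 - <<'E'
from h import *
s=snap('wrist');st()
def P2(p): q=s['R']@p+s['t'];q=s['mtx']@q;return q[:2]/q[2]
d=seg(s,P2(np.array([.519,.472,.012])),.045,.003,.03,.008);Q=d['Q']*1000;print(d['n'],d['cen'],d['size'],d['ang'])
a=np.deg2rad(51);e=np.array([np.cos(a),np.sin(a)]);n=np.array([-e[1],e[0]]);c0=np.array([519.3,472.4]);t=(Q-c0)@e;w=(Q-c0)@n
for lo in range(-36,36,6):
    m=(t>=lo)&(t<lo+6)
    if m.any(): print(lo,w[m].min().round(1),w[m].max().round(1))
E
```

```text
t 14.6 pos mm [520.5 472.  103.3] close dir -38.9 tilt [0.0021 0.0018] w 0.0402 j [ 0.7   0.24  1.52 -0.    1.38  1.38]
1332 [518.8 472.1] [60.2 17.3] 50.6
-36 -5.2 6.1
-30 -8.2 9.1
-24 -8.2 9.1
-18 -8.1 9.0
-12 -4.4 6.0
-6 -4.3 6.0
0 -4.3 6.0
6 -5.0 5.9
12 -5.0 5.9
18 -4.2 5.9
24 -4.2 5.8
```

Request:
arm_command(
  moves=[
    [-0.1,0,-3.5,0,0,0,4],
    [0,0,-2.5,0,0,0,4],
    [0,0,-1.3,0,0,0,4],
    [0,0,-0.6,0,0,0,4],
    [0,0,0,0,0,0,4],
    [0,0,0,0,0,0,4],
  ],
)

```text
time_s: 15.2
eef_pos: [0.519, 0.4727, 0.0235]
tool_rot: [[0.627, 0.779, 0.002], [0.779, -0.627, 0.001], [0.002, 0.0, -1.0]]
ft_force: [-0.4, 0.8, 0.7]
width: 0.0399
finger_force: 0.0
```

Request:
arm_command(
  moves=[
    [0,0,0,0,0,0,0.8],
    [0,0,0,0,0,0,0.8],
    [0,0,0,0,0,0,0.8],
    [0,0,0,0,0,0,0.8],
    [0,0,0,0,0,0,0.8],
    [0,0,0,0,0,0,0.8],
  ],
)

```text
time_s: 15.8
eef_pos: [0.5184, 0.4723, 0.022]
tool_rot: [[0.627, 0.779, 0.0], [0.779, -0.627, 0.0], [0.0, 0.0, -1.0]]
ft_force: [-1.1, -0.5, 5.1]
width: 0.0155
finger_force: 29.9
```

Request:
arm_command(
  moves=[
    [0,0,2,0,0,0,0.8],
    [0,0,4,0,0,0,0.8],
    [0,0,4.5,0,0,0,0.8],
    [0.8,-1,4.5,0,0,-0.06,0.8],
    [0.8,-2,4,0,0,-0.06,0.8],
    [0.8,-3.5,2,0,0,-0.06,0.8],
    [0.8,-4.4,0,0,0,-0.06,0.8],
    [0.8,-4.4,0,0,0,-0.06,0.8],
  ],
)

```text
time_s: 16.6
eef_pos: [0.5584, 0.3179, 0.2322]
tool_rot: [[0.83, 0.557, 0.001], [0.557, -0.83, 0.0], [0.001, 0.0, -1.0]]
ft_force: [0.8, -0.2, -1.7]
width: 0.0155
finger_force: 29.9
```

Request:
arm_command(
  moves=[
    [0.8,-4.4,0,0,0,-0.06,0.8],
    [0.8,-4.4,0,0,0,-0.06,0.8],
    [0.8,-4.4,0,0,0,-0.06,0.8],
    [0.8,-4.4,0,0,0,-0.06,0.8],
    [0.8,-4.4,0,0,0,-0.06,0.8],
    [0.8,-4.4,0,0,0,-0.06,0.8],
    [0.8,-4.4,0,0,0,-0.06,0.8],
    [0.8,-4.4,0,0,0,-0.06,0.8],
  ],
)

```text
time_s: 17.4
eef_pos: [0.6222, -0.0347, 0.2315]
tool_rot: [[0.994, 0.11, -0.0], [0.11, -0.994, -0.0], [-0.0, 0.0, -1.0]]
ft_force: [0.5, 0.7, -0.8]
width: 0.0159
finger_force: 29.9
```

Request:
arm_command(
  moves=[
    [0.8,-4.4,0,0,0,-0.06,0.8],
    [0.8,-4.4,0,0,0,-0.06,0.8],
    [0.8,-4.4,-2,0,0,-0.06,0.8],
    [0.8,-3,-3,0,0,-0.07,0.8],
    [0,0,-4,0,0,0,0.8],
    [0,0,-2,0,0,0,0.8],
    [0,0,0,0,0,0,0.8],
    [0,0,0,0,0,0,0.8],
  ],
)

```text
time_s: 18.2
eef_pos: [0.6544, -0.1948, 0.1223]
tool_rot: [[0.991, -0.137, 0.0], [-0.137, -0.991, -0.0], [0.0, 0.0, -1.0]]
ft_force: [-0.1, -0.2, 0.8]
width: 0.0155
finger_force: 29.9
```

```bash
python3 - <<'E'
from h import *
s=snap('wrist','w8.png');st()
cv2.imwrite('pics/w8b.png',cv2.resize(cv2.imread('pics/w8.png'),(640,480),interpolation=2))
E
```

```text
t 18.25 pos mm [ 654.9 -194.8  123.4] close dir -97.8 tilt [ 0.0017 -0.0006] w 0.0161 j [-0.33  0.18  1.55 -0.    1.41  1.38]
```

View pics/w8b.png

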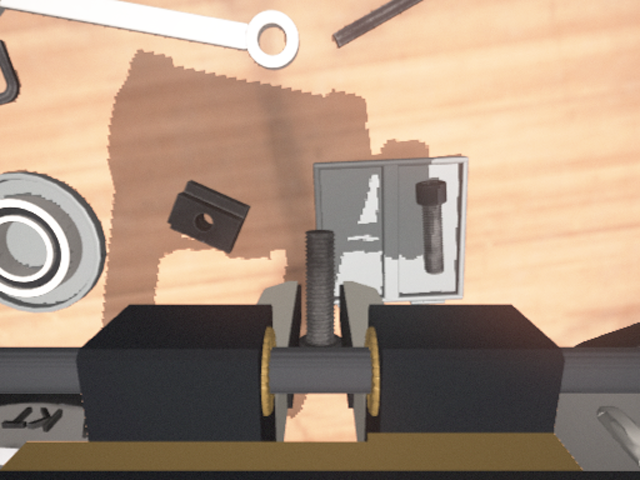

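The tray shows screw 1 (432,225) lying straight in the right bay. The held screw is at (320,290), tail forward. I need to go 22 mm further right for the left bay.

Request:
arm_command(
  moves=[
    [0.15,-2.2,0,0,0,0.055,0.8],
    [0,0,-4,0,0,0,0.8],
    [0,0,-3,0,0,0,0.8],
    [0,0,-1.3,0,0,0,0.8],
    [0,0,-0.7,0,0,0,0.8],
    [0,0,-0.3,0,0,0,0.8],
    [0,0,0,0,0,0,0.8],
    [0,0,0,0,0,0,0.8],
  ],
)

```text
time_s: 19.05
eef_pos: [0.6564, -0.217, 0.0302]
tool_rot: [[0.997, -0.082, 0.002], [-0.082, -0.997, -0.001], [0.002, 0.001, -1.0]]
ft_force: [-0.8, 0.3, 0.4]
width: 0.0158
finger_force: 29.9
```

Request:
arm_command(
  moves=[
    [0,0,-0.2,0,0,0,0.8],
    [0,0,0,0,0,0,0.8],
    [0,0,0,0,0,0,2.2],
    [0,0,0,0,0,0,2.2],
    [0,0,0,0,0,0,2.2],
    [0,0,3,0,0,0,2.2],
    [0,0,5,0,0,0,2.2],
    [0,0,4,0,0,0,4.5],
  ],
)

```text
time_s: 19.85
eef_pos: [0.6558, -0.2168, 0.149]
tool_rot: [[0.997, -0.082, 0.001], [-0.082, -0.997, -0.0], [0.001, 0.0, -1.0]]
ft_force: [0.3, 0.2, 0.5]
width: 0.0266
finger_force: 0.0
```

```bash
python3 - <<'E'
from h import *
s=snap('wrist','w9.png');st()
def P2(p): q=s['R']@p+s['t'];q=s['mtx']@q;return q[:2]/q[2]
for p in((.656,-.2165),(.652,-.2645)):
    b=seg(s,P2(np.array([*p,.012])),.045,.0095,.03,.012);print('screw',b['cen'],b['size'],b['ang'],b['zmed'],b['n'])
d=seg(s,P2(np.array([.679,-.130,.02])),.035,.017,.03,.021);print('nutA',d['n'],d['cen'],d['size'],d['ang'])
E
```

```text
t 19.9 pos mm [ 657.7 -217.5  156.7] close dir -94.7 tilt [ 0.0083 -0.0031] w 0.0296 j [-0.36  0.18  1.5  -0.    1.45  1.3 ]
screw [ 655.8 -216.9] [16.6 58.8] 85.3 0.0157 940
screw [ 654.4 -264.9] [17.7 58.6] 88.1 0.0157 977
nutA 1070 [ 680.  -129.2] [40.3 19.9] 57.3
```

Both screws are in. Now T-nut A.

Request:
arm_command(
  moves=[
    [0.3,1,0,0,0,0.135,4.5],
    [0.3,1.2,0,0,0,0.135,4.5],
    [0.3,1.2,0,0,0,0.135,4.5],
    [0.3,1.2,0,0,0,0.135,4.5],
    [0.3,1.2,-1,0,0,0.135,4.5],
    [0.3,1.2,-1,0,0,0.135,4.5],
    [0.3,1.2,-1,0,0,0.135,4.5],
    [0.2,0.5,-2,0,0,0.14,4.5],
  ],
)

```text
time_s: 20.7
eef_pos: [0.6795, -0.129, 0.0974]
tool_rot: [[0.533, 0.846, 0.002], [0.846, -0.533, -0.0], [0.001, 0.002, -1.0]]
ft_force: [0.1, -0.6, -0.0]
width: 0.0452
finger_force: 0.0
```

Request:
arm_command(
  moves=[
    [0,0,0,0,0,0,4.5],
    [0,0,0,0,0,0,4.5],
  ],
)

```text
time_s: 20.9
eef_pos: [0.6787, -0.1299, 0.0967]
tool_rot: [[0.541, 0.841, -0.001], [0.841, -0.541, 0.0], [-0.0, -0.0, -1.0]]
ft_force: [0.2, -0.9, 0.3]
width: 0.0449
finger_force: 0.0
```

```bash
python3 - <<'E'
from h import *
s=snap('wrist','w10.png');st()
def P2(p): q=s['R']@p+s['t'];q=s['mtx']@q;return q[:2]/q[2]
d=seg(s,P2(np.array([.679,-.130,.02])),.035,.017,.03,.021);print('nutA',d['n'],d['cen'],d['size'],d['ang'])
E
```

```text
t 20.95 pos mm [ 679.  -130.1   97.4] close dir -32.8 tilt [ 0.0005 -0.0002] w 0.0453 j [-0.23  0.22  1.55 -0.    1.37  0.35]
nutA 1458 [ 680.7 -128.5] [40.5 18.8] 57.9
```

Request:
arm_command(
  moves=[
    [0.1,0.1,-3,0,0,0,4.5],
    [0,0,-2.3,0,0,0,4.5],
    [0,0,-1,0,0,0,4.5],
    [0,0,-0.5,0,0,0,4.5],
    [0,0,0,0,0,0,4.5],
    [0,0,0,0,0,0,4.5],
  ],
)

```text
time_s: 21.55
eef_pos: [0.6804, -0.129, 0.0301]
tool_rot: [[0.538, 0.843, 0.002], [0.843, -0.538, -0.0], [0.001, 0.002, -1.0]]
ft_force: [-0.4, 0.3, 0.1]
width: 0.0448
finger_force: 0.0
```

Request:
arm_command(
  moves=[
    [0,0,0,0,0,0,1.2],
    [0,0,0,0,0,0,1.2],
    [0,0,0,0,0,0,1.2],
    [0,0,0,0,0,0,1.2],
    [0,0,0,0,0,0,1.2],
    [0,0,0,0,0,0,1.2],
  ],
)

```text
time_s: 22.15
eef_pos: [0.6799, -0.1288, 0.0289]
tool_rot: [[0.538, 0.843, 0.0], [0.843, -0.538, -0.0], [0.0, 0.0, -1.0]]
ft_force: [-0.9, -0.1, 3.0]
width: 0.0187
finger_force: 30.0
```

Request:
arm_command(
  moves=[
    [0,0,2,0,0,0,1.2],
    [0,0,4,0,0,0,1.2],
    [0,1,4,0,0,-0.08,1.2],
    [-0.4,3,0,0,0,-0.1,1.2],
    [-0.5,4,0,0,0,-0.1,1.2],
    [-0.5,4,0,0,0,-0.11,1.2],
    [-0.5,4,0,0,0,-0.11,1.2],
    [-0.5,4,0,0,0,-0.11,1.2],
  ],
)

```text
time_s: 22.95
eef_pos: [0.6552, 0.0727, 0.1285]
tool_rot: [[0.926, 0.378, -0.0], [0.378, -0.926, -0.0], [-0.0, -0.0, -1.0]]
ft_force: [0.7, -0.3, -0.7]
width: 0.0183
finger_force: 30.0
```

Request:
arm_command(
  moves=[
    [-0.5,4,0,0,0,-0.12,1.2],
    [-0.5,4,0,0,0,-0.12,1.2],
    [-0.4,3.1,0,0,0,-0.11,1.2],
    [0,0,0,0,0,0,1.2],
    [0,0,0,0,0,0,1.2],
  ],
)

```text
time_s: 23.45
eef_pos: [0.6416, 0.1826, 0.1283]
tool_rot: [[0.999, 0.045, -0.0], [0.045, -0.999, -0.0], [-0.0, 0.0, -1.0]]
ft_force: [0.4, -0.0, -0.9]
width: 0.0184
finger_force: 30.0
```

```bash
python3 - <<'E'
from h import *
s=snap('wrist','w11.png');st()
cv2.imwrite('pics/w11b.png',cv2.resize(cv2.imread('pics/w11.png'),(640,480),interpolation=2))
E
```

```text
t 23.5 pos mm [641.8 181.9 128.4] close dir -87.5 tilt [-0.0003 -0.0003] w 0.0185 j [ 0.24  0.15  1.58 -0.    1.41  1.76]
```

View pics/w11b.png

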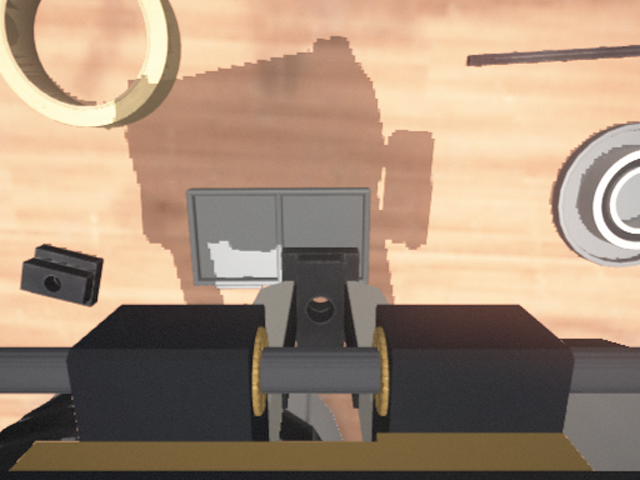

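T-nut A is held upright (320,290). The nut tray's far corners are at (187,189) and (370,187), its near-left corner at (194,286), and its divider at (280,190).

```bash
python3 - <<'E'
from h import *
s=load('wrist')
c=cast(s,np.array([(187,189),(370,187),(194,286.5),(280,188)])*.8,.009)[:,:2]*1000;print(c.round(1))
d=seg(s,(230*.8,220*.8),.11,.002,.0118,.009);Q=d['Q']*1000
h=cv2.approxPolyDP(cv2.convexHull(Q.astype(np.float32)),5,True)[:,0];print(h.round(1).tolist())
y=c[0]-c[1];y/=np.linalg.norm(y);x=np.array([y[1],-y[0]]);cen=(c[0]+c[1])/2-32*x
print('yaw',np.degrees(np.arctan2(x[1],x[0])),'cen',cen,'bays',cen+28*y,cen-28*y, 'depth check',(c[0]-c[2])@x)
E
```

```text
[[671.6 267.5]
 [678.1 153.4]
 [607.1 264.8]
 [674.9 209.4]]
[[675.5, 153.1999969482422], [670.2000122070312, 267.20001220703125], [608.2000122070312, 264.8999938964844], [613.4000244140625, 150.1999969482422]]
yaw 3.259239060570972 cen [642.91465614 208.59155332] bays [641.32275032 236.54626376] [644.50656197 180.63684288] depth check 64.52130471883267
```

Request:
arm_command(
  moves=[
    [0.15,-0.1,-4,0,0,0,1.2],
    [0,0,-3,0,0,0,1.2],
    [0,0,-1.5,0,0,0,1.2],
    [0,0,-0.7,0,0,0,1.2],
    [0,0,-0.3,0,0,0,1.2],
    [0,0,0,0,0,0,1.2],
    [0,0,0,0,0,0,1.2],
  ],
)

```text
time_s: 24.2
eef_pos: [0.6439, 0.1813, 0.035]
tool_rot: [[0.999, 0.043, 0.002], [0.043, -0.999, 0.0], [0.002, -0.0, -1.0]]
ft_force: [0.1, -0.1, -0.5]
width: 0.0185
finger_force: 30.0
```

Request:
arm_command(
  moves=[
    [0,0,-0.2,0,0,0,1.2],
    [0,0,0,0,0,0,1.2],
    [0,0,0,0,0,0,1.2],
  ],
)

```text
time_s: 24.5
eef_pos: [0.6433, 0.1813, 0.0319]
tool_rot: [[0.999, 0.043, 0.0], [0.043, -0.999, 0.0], [0.0, -0.0, -1.0]]
ft_force: [0.4, 0.7, -0.2]
width: 0.0188
finger_force: 30.0
```

T-nut A is resting on the bay floor, so I'll release it. I'll then look at chuck A's outline, because T-nut B lies close to it.

Request:
arm_command(
  moves=[
    [0,0,0,0,0,0,3],
    [0,0,0,0,0,0,3],
    [0,0,0,0,0,0,3],
    [0,0,3,0,0,0,3],
    [0,0,5,0,0,0,3],
    [0,0,5,0,0,0,3],
    [0,1,3,0,0,0,4.5],
    [0,0,0,0,0,0,4.5],
  ],
)

```text
time_s: 25.3
eef_pos: [0.6447, 0.1922, 0.1975]
tool_rot: [[0.999, 0.043, 0.007], [0.043, -0.999, 0.002], [0.007, -0.002, -1.0]]
ft_force: [0.6, -0.6, 0.1]
width: 0.0415
finger_force: 0.0
```

```bash
python3 - <<'E'
from h import *
s=snap('wrist');st()
def P2(p): q=s['R']@p+s['t'];q=s['mtx']@q;return q[:2]/q[2]
d=seg(s,P2(np.array([.643,.181,.024])),.03,.019,.03,.024);print('nutA',d['n'],d['cen'],d['size'],d['ang'],d['zmed'])
d=seg(s,P2(np.array([.6095,.349,.021])),.035,.017,.03,.021);print('nutB',d['n'],d['cen'],d['size'],d['ang'])
for n_ in('side','scene'):
    q=snap(n_);P=cloud(q).reshape(-1,3)
    m=(P[:,2]>.09)&(P[:,2]<.145)&(P[:,0]>.3)&(P[:,0]<.59)&(P[:,1]>.1)&(P[:,1]<.45)
    Q=P[m];h=cv2.convexHull((Q[:,:2]*1000).astype(np.float32))[:,0]
    c,r=cv2.minEnclosingCircle(h);print(n_,c,r,Q.max(0),Q.min(0))
    e=h[h[:,1]>250];A=np.c_[2*e,np.ones(len(e))];c=np.linalg.lstsq(A,(e**2).sum(1),rcond=None)[0];print('front fit',c[:2],np.sqrt(c[2]+c[0]**2+c[1]**2), np.sort(np.hypot(*(h-c[:2]).T))[-3:])
E
```

```text
t 25.35 pos mm [644.  191.7 194.2] close dir -87.5 tilt [0.0038 0.001 ] w 0.0433 j [0.25 0.12 1.5  0.   1.51 1.78]
nutA 740 [643.3 180.7] [40.3 18.3] 2.6 0.0241
nutB 752 [609.2 348.9] [41.4 20.2] 77.5
side (476.8522033691406, 236.34059143066406) 176.53871154785156 [0.58956215 0.40260779 0.14496991] [0.31944024 0.10005438 0.0902231 ]
front fit [448.22264685 274.59885808] 128.33389134841008 [198.90176043 224.27553621 224.27594436]
scene (475.4167785644531, 235.35740661621094) 176.3447265625 [0.58994369 0.40427118 0.14491152] [0.31886084 0.10002477 0.09019384]
front fit [448.13220901 274.91639385] 128.41480650844463 [200.69506546 223.9094188  224.20070447]
```

T-nut A is centred and upright. T-nut B is too near chuck A for the body if I grip it straight down. I'll lean the tool about the closing line, take it by its rib ends, move it clear of the chuck, and regrip it.

Request:
arm_command(
  moves=[
    [-0.5,2,3,0,0,-0.13,5.5],
    [-0.6,2.5,2,0,0,-0.13,5.5],
    [-0.6,2.5,0,0,0,0,5.5],
    [-0.6,2.5,0,0,0,0,5.5],
    [-0.6,2.5,0,0.03,0.14,0,5.5],
    [-0.6,2.5,0,0.03,0.14,0,5.5],
    [0,1.2,0,0.03,0.14,0,5.5],
    [0,0,0,0.01,0.05,0,5.5],
  ],
)

```text
time_s: 26.25
eef_pos: [0.6085, 0.3488, 0.2377]
tool_rot: [[0.861, -0.214, -0.461], [-0.192, -0.977, 0.096], [-0.471, 0.006, -0.882]]
ft_force: [-0.4, -0.3, -1.6]
width: 0.0547
finger_force: 0.0
```

Request:
arm_command(
  moves=[
    [0,0,0,0,0,0,5.5],
    [0,0,0,0,0,0,5.5],
  ],
)

```text
time_s: 26.45
eef_pos: [0.6084, 0.3478, 0.2402]
tool_rot: [[0.866, -0.215, -0.452], [-0.193, -0.977, 0.095], [-0.462, 0.005, -0.887]]
ft_force: [0.5, -0.7, 0.7]
width: 0.0551
finger_force: 0.0
```

```bash
python3 - <<'E'
from h import *
s=snap('wrist');st();print(np.round(state()['tool_rot'],3).tolist())
def P2(p): q=s['R']@p+s['t'];q=s['mtx']@q;return q[:2]/q[2]
print(P2(np.array([.6095,.349,.021])))
try:
 d=seg(s,P2(np.array([.6095,.349,.021])),.035,.017,.03,.021);print('nutB',d['n'],d['cen'],d['size'],d['ang'])
except Exception as e: print(e)
P=cloud(s);m=(P[...,0]>.6)&(P[...,0]<.8)&(P[...,1]>.28)&(P[...,1]<.45)&(P[...,2]>.008)&(P[...,2]<.1)
g=np.zeros((17,20),int);np.add.at(g,(((P[m][:,1]-.28)*100).astype(int),((P[m][:,0]-.6)*100).astype(int)),1);print((g>0).astype(int))
E
```

```text
t 26.5 pos mm [608.1 348.  241.2] close dir -102.4 tilt [-0.4511  0.0958] w 0.055 j [0.38 0.4  1.14 0.28 1.99 2.23]
[[0.866, -0.215, -0.451], [-0.193, -0.977, 0.096], [-0.461, 0.004, -0.887]]
[253.81562579  68.9580529 ]
nutB 809 [609.5 350.1] [39.9 19.1] 77.5
[[0 0 0 0 0 0 0 0 0 0 0 0 0 0 0 0 0 0 0 0]
 [0 0 0 0 0 0 0 0 0 0 0 0 0 0 0 0 0 0 0 0]
 [0 0 0 0 0 0 0 0 0 0 0 0 0 0 0 0 0 0 0 0]
 [0 0 0 0 0 0 0 0 0 0 0 0 0 0 0 0 0 0 0 0]
 [0 1 1 0 0 0 0 0 0 0 0 0 0 0 0 0 0 0 0 0]
 [1 1 1 0 0 0 0 0 0 0 0 0 0 0 0 0 0 0 0 0]
 [1 1 1 0 0 0 0 0 0 0 0 0 0 0 0 0 0 0 0 0]
 [1 1 1 0 0 0 0 0 0 0 0 0 0 0 0 0 0 0 0 0]
 [1 1 1 0 0 0 0 0 0 0 0 0 0 0 0 0 0 0 0 0]
 [1 1 0 0 0 0 0 0 0 0 0 0 0 0 0 0 0 0 0 0]
 [0 0 0 0 0 0 0 0 0 0 0 0 0 0 0 0 0 0 0 0]
 [0 0 0 0 0 0 0 0 0 0 0 0 0 0 0 0 0 0 0 0]
 [0 0 0 0 0 0 0 0 0 0 0 0 0 0 0 0 0 0 0 0]
 [0 0 0 0 0 0 0 0 0 0 0 0 0 0 0 0 0 0 0 0]
 [0 0 0 0 0 0 0 0 0 0 0 0 0 0 0 0 0 0 0 0]
 [0 0 0 0 0 0 0 0 0 0 0 0 0 0 0 0 0 0 0 0]
 [0 0 0 0 0 0 0 0 0 0 0 0 0 0 0 0 0 0 0 0]]
```

Request:
arm_command(
  moves=[
    [0.5,0.1,-4.5,0,0,0,5.5],
    [0,0,-4.5,0,0,0,5.5],
    [0,0,-4.5,0,0,0,5.5],
    [0,0,-2.5,0,0,0,5.5],
    [0,0,-1,0,0,0,5.5],
    [0,0,-1,0,0,0,5.5],
    [0,0,0,0,0,0,5.5],
  ],
)

```text
time_s: 27.2
eef_pos: [0.6133, 0.3493, 0.0621]
tool_rot: [[0.866, -0.215, -0.451], [-0.192, -0.977, 0.096], [-0.461, 0.003, -0.887]]
ft_force: [0.1, 0.5, -0.5]
width: 0.055
finger_force: 0.0
```

```bash
python3 - <<'E'
from h import *
st();s=snap('side');im=s['image'][140:270,190:380];cv2.imwrite('pics/s2.png',cv2.resize(cv2.cvtColor(im,cv2.COLOR_RGB2BGR),None,fx=4,fy=4,interpolation=2))
E
```

```text
t 27.2 pos mm [613.3 349.3  62.1] close dir -102.4 tilt [-0.4513  0.0963] w 0.055 j [0.38 0.51 1.3  0.26 1.74 2.16]
```

View pics/s2.png

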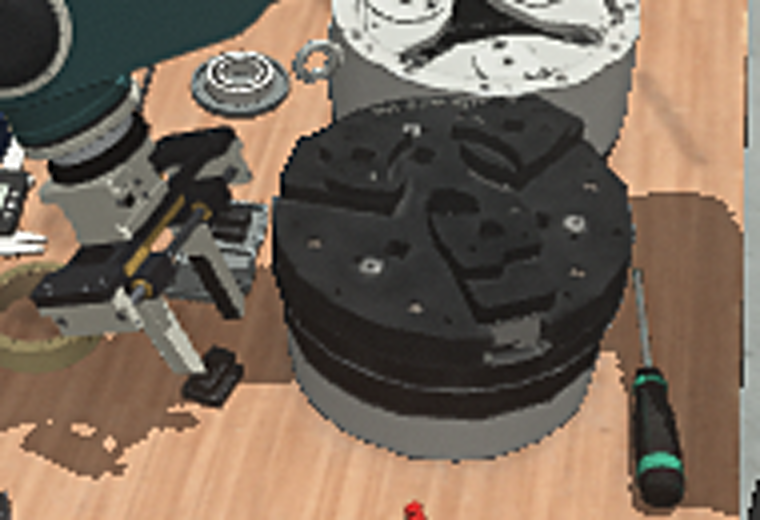

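The leaning gripper at (150,230) stands clear of chuck A, with T-nut B (213,378) right below the fingers. Going down to grip.

Request:
arm_command(
  moves=[
    [0,0,-1.5,0,0,0,5.5],
    [0,0,-1.2,0,0,0,5.5],
    [0,0,-0.7,0,0,0,5.5],
    [0,0,-0.3,0,0,0,5.5],
    [0,0,0,0,0,0,5.5],
    [0,0,0,0,0,0,5.5],
  ],
)

```text
time_s: 27.85
eef_pos: [0.6134, 0.3492, 0.025]
tool_rot: [[0.866, -0.215, -0.452], [-0.192, -0.977, 0.096], [-0.462, 0.003, -0.887]]
ft_force: [0.1, -0.1, -0.4]
width: 0.0554
finger_force: 0.0
```

Request:
arm_command(
  moves=[
    [0,0,0,0,0,0,3],
    [0,0,0,0,0,0,3],
    [0,0,0,0,0,0,3],
    [0,0,0,0,0,0,3],
    [0,0,0,0,0,0,3],
  ],
)

```text
time_s: 28.35
eef_pos: [0.6134, 0.3492, 0.025]
tool_rot: [[0.866, -0.215, -0.452], [-0.192, -0.977, 0.096], [-0.462, 0.003, -0.887]]
ft_force: [0.1, -0.8, 3.5]
width: 0.0397
finger_force: 30.0
```

Request:
arm_command(
  moves=[
    [0,0,1,0,0,0,3],
    [1,0.5,0,0,0,0,3],
    [2,1,0,0,0,0,3],
    [2,1,0,0,0,0,3],
    [1.5,0.5,0,0,0,0,3],
    [0,0,-0.6,0,0,0,3],
    [0,0,-0.3,0,0,0,3],
    [0,0,0,0,0,0,3],
  ],
)

```text
time_s: 29.15
eef_pos: [0.6777, 0.3789, 0.0254]
tool_rot: [[0.865, -0.215, -0.453], [-0.192, -0.977, 0.096], [-0.463, 0.004, -0.887]]
ft_force: [1.1, 0.7, -0.1]
width: 0.0397
finger_force: 30.0
```

Request:
arm_command(
  moves=[
    [0,0,0,0,0,0,3],
    [0,0,0,0,0,0,5.5],
    [0,0,0,0,0,0,5.5],
    [0,0,0,0,0,0,5.5],
    [0.5,0,3,0,0,0,5.5],
    [0.5,0,5,-0.03,-0.14,0,5.5],
    [0,0,4,-0.03,-0.14,0,4.5],
    [0,0,2,-0.03,-0.14,0,4.5],
  ],
)

```text
time_s: 29.95
eef_pos: [0.6897, 0.3794, 0.171]
tool_rot: [[0.976, -0.216, -0.039], [-0.216, -0.976, 0.012], [-0.041, -0.003, -0.999]]
ft_force: [1.0, 0.6, 1.5]
width: 0.0463
finger_force: 0.0
```

Now I'll remove the lean completely, turn the closing line 90° across the rib, and look again.

Request:
arm_command(
  moves=[
    [-0.5,0,0,-0.01,-0.05,0,4.5],
    [-0.5,0,0,0,0,0.15,4.5],
    [-0.5,0,0,0,0,0.15,4.5],
    [0,0,0,0,0,0.15,4.5],
    [0,0,0,0,0,0.15,4.5],
    [0,0,0,0,0,0.15,4.5],
    [0,0,0,0,0,0.15,4.5],
    [0,0,0,0,0,0.15,4.5],
  ],
)

```text
time_s: 30.75
eef_pos: [0.6732, 0.3792, 0.1655]
tool_rot: [[0.668, 0.744, -0.0], [0.744, -0.668, 0.0], [0.0, -0.0, -1.0]]
ft_force: [0.6, -0.3, -0.1]
width: 0.0451
finger_force: 0.0
```

Request:
arm_command(
  moves=[
    [0,0,0,0,0,0.15,4.5],
    [0,0,0,0,0,0.15,4.5],
    [0,0,0,0,0,0.15,4.5],
    [0,0,0,0,0,0.07,4.5],
    [0,0,0,0,0,0,4.5],
    [0,0,0,0,0,0,4.5],
  ],
)

```text
time_s: 31.35
eef_pos: [0.6732, 0.3792, 0.1655]
tool_rot: [[0.219, 0.976, -0.0], [0.976, -0.219, 0.0], [0.0, -0.0, -1.0]]
ft_force: [0.3, 1.0, 0.1]
width: 0.0448
finger_force: 0.0
```

```bash
python3 - <<'E'
from h import *
s=snap('wrist');st();print(np.round(state()['tool_rot'],3).tolist())
def P2(p): q=s['R']@p+s['t'];q=s['mtx']@q;return q[:2]/q[2]
d=seg(s,P2(np.array([.674,.38,.021])),.035,.017,.03,.021);print('nutB',d['n'],d['cen'],d['size'],d['ang'],d['zmed'])
E
```

```text
t 31.4 pos mm [673.2 379.2 165.5] close dir -12.6 tilt [-0.      0.0001] w 0.0449 j [0.48 0.35 1.28 0.   1.51 0.7 ]
[[0.219, 0.976, -0.0], [0.976, -0.219, 0.0], [0.0, -0.0, -1.0]]
nutB 878 [674.2 379.6] [40.5 18.4] 77.9 0.0211
```

Request:
arm_command(
  moves=[
    [0.1,0,-4,0,0,0,4.5],
    [0,0,-4,0,0,0,4.5],
    [0,0,-3,0,0,0,4.5],
    [0,0,-1.6,0,0,0,4.5],
    [0,0,-0.7,0,0,0,4.5],
    [0,0,-0.35,0,0,0,4.5],
    [0,0,0,0,0,0,4.5],
  ],
)

```text
time_s: 32.1
eef_pos: [0.6748, 0.3795, 0.0301]
tool_rot: [[0.217, 0.976, 0.001], [0.976, -0.217, 0.001], [0.001, 0.001, -1.0]]
ft_force: [-0.2, -0.3, -0.3]
width: 0.045
finger_force: 0.0
```

Request:
arm_command(
  moves=[
    [0,0,0,0,0,0,1.2],
    [0,0,0,0,0,0,1.2],
    [0,0,0,0,0,0,1.2],
    [0,0,0,0,0,0,1.2],
    [0,0,0,0,0,0,1.2],
    [0,0,0,0,0,0,1.2],
  ],
)

```text
time_s: 32.7
eef_pos: [0.6744, 0.3793, 0.0294]
tool_rot: [[0.217, 0.976, 0.0], [0.976, -0.217, 0.0], [0.0, 0.0, -1.0]]
ft_force: [-1.5, -1.0, 4.4]
width: 0.0186
finger_force: 30.0
```

Request:
arm_command(
  moves=[
    [0,0,2,0,0,0,1.2],
    [0,0,4,0,0,0,1.2],
    [-0.3,-1.5,4,0,0,-0.13,1.2],
    [-0.3,-1.5,0,0,0,-0.13,1.2],
    [-0.4,-1.5,0,0,0,-0.13,1.2],
    [-0.4,-1.5,0,0,0,-0.13,1.2],
    [-0.4,-1.5,0,0,0,-0.13,1.2],
    [-0.4,-1.5,0,0,0,-0.13,1.2],
  ],
)

```text
time_s: 33.5
eef_pos: [0.6521, 0.2886, 0.1303]
tool_rot: [[0.843, 0.537, 0.001], [0.537, -0.843, 0.0], [0.001, 0.0, -1.0]]
ft_force: [-1.0, 0.8, -0.6]
width: 0.0187
finger_force: 30.0
```

Request:
arm_command(
  moves=[
    [-0.4,-1.5,0,0,0,-0.13,1.2],
    [-0.4,-1.5,0,0,0,-0.13,1.2],
    [-0.4,-1.5,0,0,0,-0.13,1.2],
    [0,-0.75,0,0,0,-0.135,1.2],
    [0,0,0,0,0,0,1.2],
    [0,0,0,0,0,0,1.2],
  ],
)

```text
time_s: 34.1
eef_pos: [0.6404, 0.2369, 0.1298]
tool_rot: [[0.999, 0.051, 0.001], [0.051, -0.999, 0.0], [0.001, -0.0, -1.0]]
ft_force: [0.4, 0.4, -1.0]
width: 0.0184
finger_force: 30.0
```

```bash
python3 - <<'E'
from h import *
s=snap('wrist','w12.png');st()
d=seg(s,(190,170),.13,.002,.0118,.009);Q=d['Q']*1000
h=cv2.approxPolyDP(cv2.convexHull(Q.astype(np.float32)),5,True)[:,0];print(h.round(1).tolist())
E
```

```text
t 34.15 pos mm [640.3 237.1 129.5] close dir -87.0 tilt [0.0005 0.0003] w 0.0185 j [0.32 0.18 1.55 0.   1.42 1.84]
[[676.0, 161.89999389648438], [671.4000244140625, 266.3999938964844], [609.7999877929688, 264.70001220703125], [610.4000244140625, 168.89999389648438]]
```

Request:
arm_command(
  moves=[
    [0.05,0,-4,0,0,0,1.2],
    [0,0,-3,0,0,0,1.2],
    [0,0,-1.5,0,0,0,1.2],
    [0,0,-0.7,0,0,0,1.2],
    [0,0,-0.4,0,0,0,1.2],
    [0,0,0,0,0,0,1.2],
    [0,0,0,0,0,0,1.2],
    [0,0,0,0,0,0,1.2],
  ],
)

```text
time_s: 34.95
eef_pos: [0.6412, 0.2368, 0.0341]
tool_rot: [[0.999, 0.048, 0.001], [0.048, -0.999, 0.001], [0.001, -0.0, -1.0]]
ft_force: [-0.6, 0.4, -1.2]
width: 0.0189
finger_force: 30.0
```

Request:
arm_command(
  moves=[
    [0,0,-0.1,0,0,0,1.2],
    [0,0,0,0,0,0,1.2],
    [0,0,0,0,0,0,3],
    [0,0,0,0,0,0,3],
    [0,0,0,0,0,0,3],
    [0,0,3,0,0,0,3],
    [0,0,5,0,0,0,3],
    [0,0,5,0,0,0,3],
  ],
)

```text
time_s: 35.75
eef_pos: [0.6402, 0.2365, 0.1628]
tool_rot: [[0.999, 0.047, -0.002], [0.047, -0.999, -0.0], [-0.002, 0.0, -1.0]]
ft_force: [0.0, 0.6, -0.1]
width: 0.03
finger_force: 0.0
```

Request:
arm_command(
  moves=[
    [1,-3,5,0,0,0,3],
    [1,-4,4,0,0,0,3],
    [0,-4,4,0,0,0,3],
    [0,-4,3,0,0,0,3],
    [0,-4,2,0,0,0,3],
    [0,-4,0,0,0,0,3],
    [0,0,0,0,0,0,3],
    [0,0,0,0,0,0,3],
  ],
)

```text
time_s: 36.55
eef_pos: [0.6579, 0.0205, 0.3242]
tool_rot: [[0.999, 0.046, -0.0], [0.046, -0.999, 0.0], [-0.0, -0.0, -1.0]]
ft_force: [0.1, 0.3, 0.6]
width: 0.0296
finger_force: 0.0
```

```bash
python3 - <<'E'
from h import *
s=snap('wrist','w13.png');st()
cv2.imwrite('pics/w13b.png',cv2.resize(cv2.imread('pics/w13.png'),(800,600),interpolation=2))
def P2(p): q=s['R']@p+s['t'];q=s['mtx']@q;return q[:2]/q[2]
def T(n,p,r,a,b,z):
    try: d=seg(s,P2(np.array([*p,z])),r,a,b,z);print(n,d['n'],d['cen'],d['size'],d['ang'],d['zmed'])
    except Exception as e: print(n,P2(np.array([*p,z])),'out')
T('nutA',(.643,.181),.03,.019,.03,.024);T('nutB',(.6406,.2369),.03,.019,.03,.024);T('bearing',(.6785,-.012),.05,.014,.024,.019);T('gauge',(.6037,-.1097),.035,.018,.03,.025)
T('s1',(.656,-.2165),.045,.0095,.03,.012);T('s2',(.652,-.2645),.045,.0095,.03,.012)
E
```

```text
t 36.6 pos mm [657.9  21.3 324.1] close dir -87.3 tilt [-0.0003  0.0003] w 0.0299 j [-0.01  0.07  1.35  0.    1.72  1.52]
nutA 424 [642.5 179.8] [38.8 20.5] 2.6 0.024
nutB 445 [640.6 235.1] [40.  20.8] 2.7 0.024
bearing 1204 [677.7 -12.7] [60.3 60.8] 2.7 0.0181
gauge 207 [ 603.8 -107.9] [37.2 10.8] 76.4 0.0251
s1 430 [ 655.9 -217.8] [20.1 58. ] 86.0 0.0153
s2 431 [ 654.3 -267.7] [56.6 21.3] 2.7 0.0154
```

View pics/w13b.png

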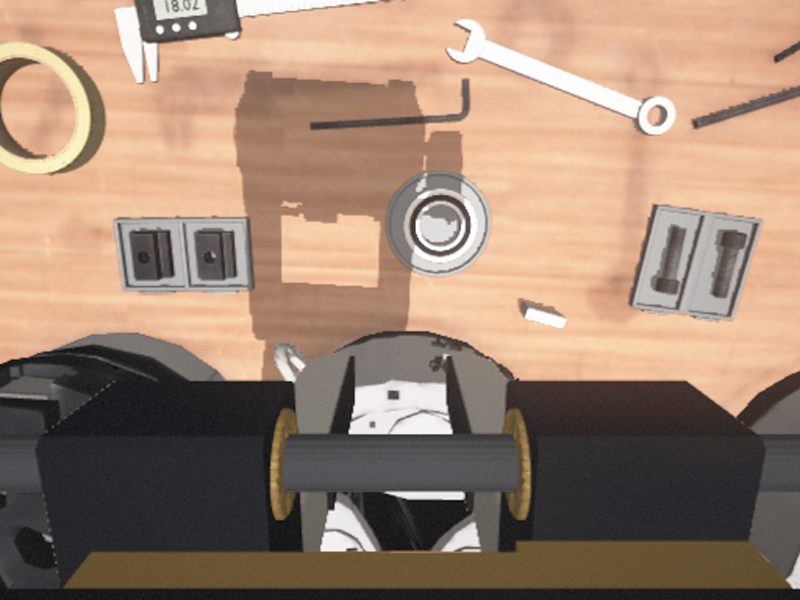

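The T-nuts are at (150,255) and (212,252), each in its own bay. The bearing is in the dish (438,223), and both screws lie lengthwise in theirs (670,258) and (728,265). The gauge block (543,315) is undisturbed. Handing in.

```bash
python3 -c "
from plant import ticket
print(ticket.finish_job())"
```

```text
the job is handed in; nothing more can be done
None
```

The job is done and handed in at about 37 s: the bearing is in the dish, each cap screw and T-nut is in its own bay, and the gauge block was left standing where it was.

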